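Locate and load the spacer pallet

TASK

Slide the aluminium pallet fully home on the locating base, so that it touches both dowels along its side and the end stop, then swing the clamp arm right round until it points at the pallet's other side. After that sort the spacer bars that are there into the clamped pallet, long bars in the row of long nests and short ones in the row of short nests, one flat on the floor of each nest, with the pallet still home at the end; leave the other things on the bench alone.

Things in the scene. Friction and masses are not known exactly. Their poses are not given: they have to be found in the camera images.
- fixture: Fixed dark steel locating base, top 12 mm above the bench. Origin: bench height, just where the centre of the pallet comes when home; x points to the end stop, y to the dowels; it measures x -105 to +95 (a tongue under the stop to +130), y -155 to +100 mm. Two 12 mm steel dowels stand at (-35, +84) and (+55, +84) mm; dowels and stop rise to 27 mm above the bench.
- stop_face (a point): Middle of the face of the end stop, a steel block 36 mm wide on the base: at x = +96, y = 0 mm in the base frame, 20 mm above the bench.
- pallet: Loose aluminium pallet, 192 (x) by 156 (y) mm, 0.7 kg; starts on the base 10 to 24 mm short of home both ways, a little skewed. Origin: centre of its underside, 12 mm above the bench; axes as the base's when home. Six nests along x, dark-lined floor 10 mm above the underside, ribs round them 5 mm higher: three long at x = -42, three short at x = +57, each at y = -50, 0, +50 mm.
- long_row (a point): Floor of the middle long nest (pallet frame -42, 0, 10 mm). Long nests are 96 by 25 mm.
- short_row (a point): Floor of the middle short nest (pallet frame +57, 0, 10 mm). Short nests are 66 by 25 mm.
- lug_top (a point): Top of the upright lug on the pallet, between the rows, for pushing it: 12 mm (x) by 40 mm (y), centred at (+15, 0) mm in the pallet frame, top 54 mm above the underside. The pallet slides under 3 to 9 N; push it against the stops with 10 to 20 N, enough to square it up.
- edge_a (a point): Point on the pallet's dowel side, at (-35, +78, 5) mm in the pallet frame: touches the first dowel when home, being then at y = +78 mm in the base frame.
- edge_b (a point): Point on the pallet's dowel side, at (+55, +78, 5) mm in the pallet frame: touches the second dowel when home, then at y = +78 mm in the base frame.
- edge_end (a point): Middle of the pallet's end, at (+96, 0, 5) mm in the pallet frame: touches the end stop when home, then at x = +96 mm in the base frame.
- clamp (a joint): Swing clamp turning about an upright pivot at (+40, -138) mm in the base frame. 0 = open, arm along the base's -x; turns clockwise seen from above to 1.57 = closed (end of travel), arm along +y, its rubber nose 1 mm from the homed pallet. Arm 59 mm from pivot to nose tip, friction 0.06 N m, stays where left; starts at 0 to 0.1.
- clamp_post (a point): Top of the clamp's upright black handle post: 16 mm diameter, 35 mm from the pivot along the arm, its top 75 mm above the bench, free to grip from 35 to 75 mm.
- long_1: Long spacer bar: plain steel bar, 20 mm square section, 90 mm long, lies flat on the bench at the start. May be absent. Origin at its centre (10 mm above what it lies on), x along its length.
- long_2: Long spacer bar: plain steel bar, 20 mm square section, 90 mm long, lies flat on the bench at the start. May be absent. Origin at its centre (10 mm above what it lies on), x along its length.
- long_3: Long spacer bar: plain steel bar, 20 mm square section, 90 mm long, lies flat on the bench at the start. May be absent. Origin at its centre (10 mm above what it lies on), x along its length.
- short_1: Short spacer bar: plain steel bar, 20 mm square section, 60 mm long, lies flat on the bench at the start. May be absent. Origin at its centre (10 mm above what it lies on), x along its length.
- short_2: Short spacer bar: plain steel bar, 20 mm square section, 60 mm long, lies flat on the bench at the start. May be absent. Origin at its centre (10 mm above what it lies on), x along its length.
- test_fixture: Fixed bystander between the bars: white open case lying at x 433 to 617, y -289 to -61 mm (world), 52 mm high; its open lid stands at x 520 to 612, y -288 to -72 mm and rises to 215 mm: carry things round or above it.
- analyser: Fixed bystander: big grey instrument behind the locating base, front at x = 595 mm, y 97 to 529 mm (world), 168 mm high; a knob and side handles stick out to x = 554 mm.
- rf_module: Bystander: small white metal module, 48 x 100 x 24 mm, lying loose; leave alone. Origin: centre of its underside.
- pliers_long: Bystander: red-handled pliers, 189 x 54 x 12 mm, lying loose; leave alone. Origin: centre of the underside.

How it is judged:
By the outcome, as a careful person would: the job done as asked, in the order asked, and still so for the second after the job is handed in, with the robot touching nothing.
Of long_1, long_2, long_3, short_1, short_2 only 3 to 5 are there at a start; the rules pass over those that are not, and their reading is None.
At some moment in a run one of long_1, long_2, long_3, short_1, short_2 may be knocked a few centimetres aside while the robot is not near it.
Once in a run the grip may slacken for a moment while it holds something.
It also fails if it takes over 210 s, if anything falls off the work surface, if the arm or the gripper's body presses on something with over 40 N, if the wrist force passes 120 N, or if a joint passes its speed limit or range.

ROBOT

A 7-joint arm with a two-finger parallel gripper is mounted at the origin on a cart in front of the work surface, level with it; the furniture and walls round the work are solid. World frame = base frame: x ahead of the robot, y to its left, z up, the work surface at z = 0. Lengths are in m, angles in rad, forces in N, time in s.
With the tool pointing down it reaches from about 0.425 to 0.875 m from the base axis. Payload 4.7 kg.
Tool frame: the origin (TCP) lies midway between the tips of the shut fingers; the grasp point (between the pads) lies 19 mm behind it; z points along the fingers, y is the line along which they close (so a half turn about z gives the same grasp; the last joint's range is limited). The gripper opens to 87 mm and grips with 3 to 60 N. Pads are 19 mm wide; open, the fingers measure 117 mm over their backs; the gripper's body (75 mm by 190 mm) begins 51 mm behind the grasp point.
Start: joints at [-1.224, 0.321, -0.07, 1.45, 0.023, 1.371, -0.057], TCP at [0.212, 0.614, 0.223] pointing down, gripper open.
Joint ranges: [-2.86, 2.86], [-0.3, 2.09], [-1.38, 1.24], [0.06, 2.45], [-1.56, 4.7], [0.09, 2.05], [-2.69, 2.69]. Speed limits (rad/s): [2.57, 2.57, 3.14, 3.14, 3.14, 3.14, 3.14].

INTERFACE

Orientations are given as a rotation vector (axis times angle).
In Python, from bench import ctrl gives the robot as it stands.
- The arm moves only by the shell command python3 inch.py 'ROWS' [FORCE]. ROWS is one flat JSON list of numbers that holds 1 to 20 rows one after another, with no inner brackets; each row has 5 numbers: dx, dy, dz in m, then a turn about the tool's z in rad, then the opening from 0.0 (shut) to 1.0 (fully open); each row is the pose to reach, as a shift and turn from the pose commanded when the command began, along the tool's axes at that moment; what a row does not reach only later rows make up. A row lasts 1/10 s, in which the tool goes at most 0.05 m and 0.15 rad, less where a joint would pass 70% of its speed; a pose out of reach is approached as far as the arm can. The fingers move at their own pace and stop on an object; FORCE is the grip in N (left out, the last holds). Time passes only in rows, so rows that do not move let the fingers close. It prints the time, the measured TCP pose, the force, the opening and the grip force at its end. Input that does not fit is refused with a message, and nothing moves.
- ctrl.get_state(): the state, without advancing time (a new reading comes with each control period).
- ctrl.get_image(name): name is "side" or "top" or "wrist"; returns the picture (480x640x3 uint8, red, green, blue); there is no depth.
- ctrl.camera_model(name): a dict with "vertical_fov" (degrees; the focal length in pixels is half the picture's height over the tangent of half this angle, whatever the lens; pixels are square), "cx", "cy" (the principal point, pixels), "rvec" (rotation vector, rad) and "tvec" (3), from world to camera coordinates, as OpenCV has them; the wrist camera has in their place "hand_eye" (4x4, takes a point from camera to tool coordinates, whose origin is the TCP and whose axes are the flange's). Camera axes: x right, y down, z forward; pixel columns grow to the right and rows downward; lengths in m; the calibration is good to about 2 mm. A picture is of the moment at which its call begins: read the wrist's pose just before it. camera_model takes no time and is no camera call.
- ctrl.close_job(): hands the job in; it is judged then, once.
The state is a dict: "time": time; "joint_positions": joint angles; "qd": joint speeds; "joint_torque": joint torques, N m; "position": TCP position; "tool_rot": TCP orientation; "ft_force": force on the tool from outside, world axes, zero at the start; "torque": the same for the moment, N m; "grip_width": opening from 0.0 (shut) to 1.0 (fully open); "grip_force": force on a finger pad.
Only numpy, scipy, OpenCV 4.12 (cv2) and the standard library are available. Lean on these libraries where they do the work, as an engineer would, in place of code of your own. Each camera call takes 0.05 s, during which the arm holds its last target. There are 200 camera calls.

## Working session

There is one attempt and no reset: what is moved stays moved. The work goes in short steps, Python scripts to look and compute and a shell command to move; the robot and the scene stay as the last step left them, time stands still between calls to the robot, and variables do not carry over. Pictures are saved under pics/ and viewed, at most 14 in all, crops included, and the job is handed in when it is done.

```bash
ls; mkdir -p pics
python3 - <<'E'
from bench import ctrl
import cv2
s=ctrl.get_state();print(s)
for n in("side","top","wrist"):
    print(n,ctrl.camera_model(n))
    cv2.imwrite(f"pics/{n}0.png",ctrl.get_image(n)[:,:,::-1])
E
```

```text
bench.py
inch.py
pics
{'time': 0.0, 'joint_positions': array([-1.22388785,  0.32182052, -0.07009177,  1.45167268,  0.0226308 ,
        1.37080549, -0.05690124]), 'qd': array([ 0.00082519,  0.00137465,  0.00021932,  0.00081291,  0.00095181,
       -0.0003629 , -0.00043867]), 'joint_torque': array([-1.26451181e-03, -4.91286635e+01, -4.04450800e-01, -3.12524414e+01,
       -6.38622791e-02,  4.38528636e-02,  1.78312166e-04]), 'position': array([0.21222629, 0.61378917, 0.22146436]), 'tool_rot': array([-5.20267770e-01, -3.09801714e+00,  2.99892174e-03]), 'ft_force': array([ 0.31101179, -0.41279007, -0.81045947]), 'torque': array([-0.0367095 ,  0.04105035,  0.01904298]), 'grip_force': 0.0, 'grip_width': 0.9985457961858133}
side {'vertical_fov': 53.91293589884307, 'cx': 318.11810321123016, 'cy': 239.49638011082925, 'rvec': array([ 1.90106209, -0.48224992,  0.34640233]), 'tvec': array([-0.50631823,  0.18052269,  1.17334144])}
top {'vertical_fov': 43.143434684890195, 'cx': 312.2017996061714, 'cy': 238.92725120947793, 'rvec': array([ 2.0846546 , -2.134021  ,  0.19123725]), 'tvec': array([0.01904713, 0.57320726, 1.46196896])}
wrist {'vertical_fov': 66.7417287686498, 'cx': 320.2891372087424, 'cy': 242.3927042461288, 'hand_eye': array([[ 1.15963970e-03, -9.63579980e-01, -2.67417795e-01,
         7.36642751e-02],
       [ 9.99999313e-01,  1.16271071e-03,  1.46864346e-04,
         3.12159324e-04],
       [ 1.69413991e-04, -2.67417782e-01,  9.63580667e-01,
        -1.62197239e-01],
       [ 0.00000000e+00,  0.00000000e+00,  0.00000000e+00,
         1.00000000e+00]])}
```
View pics/top0.png

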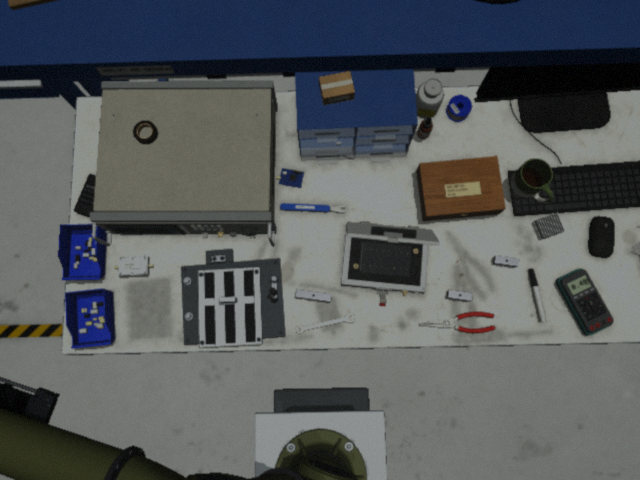

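View pics/side0.png

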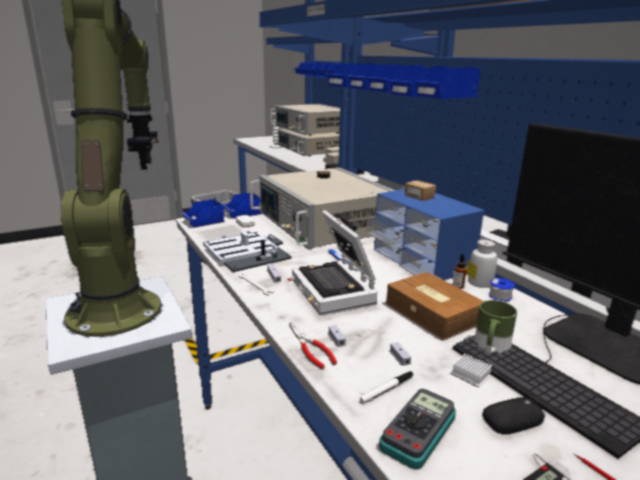

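The top picture shows the base and pallet near (230,305), the clamp near (273,285), and bars at about (313,295), (459,295) and (505,261). The side picture also shows three bars: one by the base and two to the right of the case. I'll zoom in on these.

Create h.py:
```python
import numpy as np, cv2
from bench import ctrl
from scipy.spatial.transform import Rotation as R
def f(m): return 240/np.tan(np.radians(m["vertical_fov"]/2))
def extr(n, st=None):
    m=ctrl.camera_model(n)
    K=np.array([[f(m),0,m["cx"]],[0,f(m),m["cy"]],[0,0,1]])
    if n=="wrist":
        T=np.eye(4);T[:3,:3]=R.from_rotvec(st["tool_rot"]).as_matrix();T[:3,3]=st["position"]
        W=np.linalg.inv(T@m["hand_eye"]);return K,W[:3,:3],W[:3,3]
    return K,R.from_rotvec(m["rvec"]).as_matrix(),np.array(m["tvec"])
def px2w(uv,z,n,st=None):
    K,Rm,t=extr(n,st); uv=np.atleast_2d(uv).astype(float)
    d=np.c_[uv,np.ones(len(uv))]@np.linalg.inv(K).T@Rm; o=-Rm.T@t
    return o+d*((z-o[2])/d[:,2])[:,None]
def w2px(p,n,st=None):
    K,Rm,t=extr(n,st); q=(np.atleast_2d(p)@Rm.T+t)@K.T
    return q[:,:2]/q[:,2:]
def totool(dw,st=None):
    st=st or ctrl.get_state()
    return R.from_rotvec(st["tool_rot"]).inv().apply(dw)
def rel(x,y,z,yaw=None):
    """shift in tool axes to bring TCP to x,y,z (world); yaw = wanted world angle of tool y (closing) line"""
    st=ctrl.get_state();M=R.from_rotvec(st["tool_rot"]).as_matrix()
    d=M.T@(np.array([x,y,z])-st["position"])
    cur=np.arctan2(M[1,1],M[0,1]);print("t",round(st["time"],2),"pos",st["position"].round(4),"yawY",round(np.degrees(cur),1),"tilt",M[:,2].round(3),"q7",st["joint_positions"][6].round(2),"F",st["ft_force"].round(1))
    out=""
    if yaw is not None:
        dy=(np.radians(yaw)-cur+np.pi/2)%np.pi-np.pi/2; out=f"turn {-dy:.3f} (tool z down)"
    print("shift",d.round(4),out)
```

Run:
```python
from h import *
im=cv2.imread("pics/top0.png")
c=im[240:355,165:325];cv2.imwrite("pics/c1.png",cv2.resize(c,None,fx=5,fy=5,interpolation=cv2.INTER_CUBIC))
c=im[235:335,390:530];cv2.imwrite("pics/c2.png",cv2.resize(c,None,fx=5.5,fy=5.5,interpolation=cv2.INTER_CUBIC))
print(px2w([[228,308],[313,295],[459,295],[505,261]],0.02,"top").round(3))
```

```text
[[ 0.409  0.222  0.02 ]
 [ 0.437  0.007  0.02 ]
 [ 0.428 -0.359  0.02 ]
 [ 0.512 -0.48   0.02 ]]
```

View pics/c1.png

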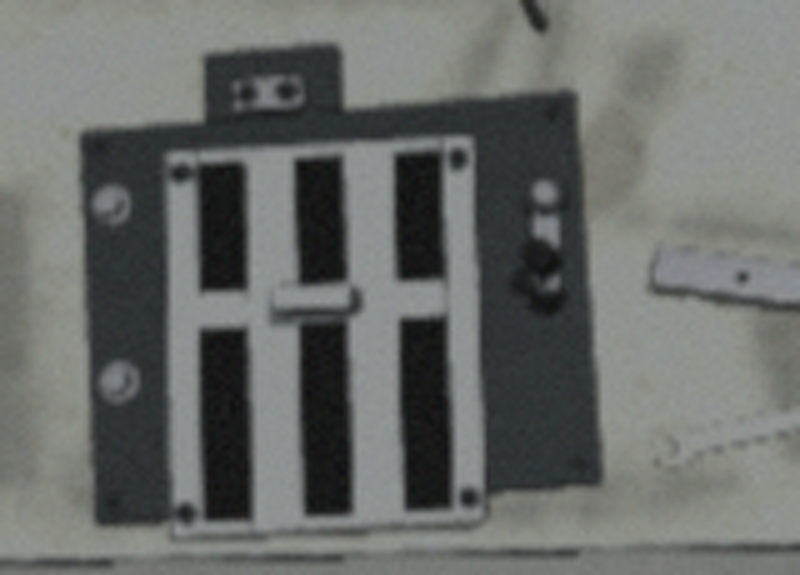

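View pics/c2.png

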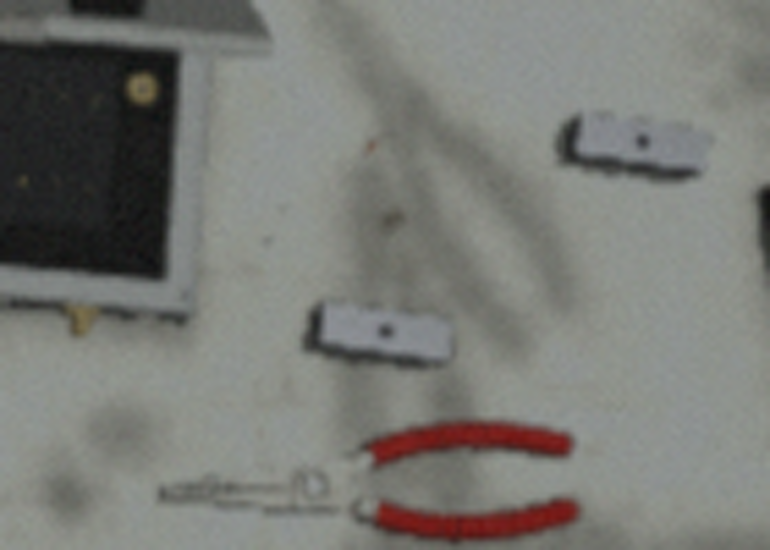

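Crop 1 shows the base corners at (83,132), (575,93), (600,482) and (98,523), the dowels at (112,205) and (119,381), the pallet corners at (165,152), (472,137), (485,522) and (172,536), and the clamp pivot at (545,193). Crop 2 shows two short-looking bars, centred near (385,331) and (640,143). Next I'll fit the poses.

```bash
cat >> h.py <<'E'
from scipy.optimize import least_squares
def fit2d(model,world):
    """rigid xy fit: returns x,y,theta,residuals(mm)"""
    model=np.array(model,float);world=np.array(world)[:,:2]
    fn=lambda p:(np.c_[np.cos(p[2])*model[:,0]-np.sin(p[2])*model[:,1]+p[0],np.sin(p[2])*model[:,0]+np.cos(p[2])*model[:,1]+p[1]]-world).ravel()
    best=min((least_squares(fn,[*world.mean(0),t]) for t in (0,1.6,3.1,-1.6)),key=lambda r:r.cost)
    return best.x,(best.fun*1000).round(1)
E
python3 - <<'E'
from h import *
c=lambda a:np.array(a)/5+[165,240]
w=np.r_[px2w(c([[83,132],[575,93],[600,482],[98,523]]),.012,"top"),px2w(c([[111,203],[118,379]]),.027,"top")]
b,r=fit2d(np.array([[95,100],[95,-155],[-105,-155],[-105,100],[55,84],[-35,84]])/1000,w);print("base",b,r)
w=px2w(c([[165,152],[472,137],[485,522],[172,536]]),.025,"top")
p,r=fit2d(np.array([[96,78],[96,-78],[-96,-78],[-96,78]])/1000,w);print("pallet",p,r)
d=p[:2]-b[:2];a=b[2];print("pallet in base",np.cos(a)*d[0]+np.sin(a)*d[1],-np.sin(a)*d[0]+np.cos(a)*d[1],np.degrees(p[2]-a),np.degrees(a))
cc=lambda a:np.array(a)/5.5+[390,235]
for q in ([[318,303],[455,322],[450,362],[320,345]],[[580,108],[712,135],[700,175],[578,155]]):
    w=px2w(cc(q),.02,"top");print(w.mean(0).round(3),np.linalg.norm(w[0]-w[1]).round(3),np.degrees(np.arctan2(*(w[0]-w[1])[[1,0]])))
im=cv2.imread("pics/top0.png")
w=px2w([[297,292],[329,298]],.02,"top");print(w,np.linalg.norm(w[0]-w[1]))
rel(0.42,.19,.25,96)
E
```

```text
base [0.43070081 0.23824782 0.05663318] [ 0.7  0.5  1.1 -1.1 -1.2 -2.1 -0.9  0.9  0.7  0.8 -0.4  0.9]
pallet [0.4115215  0.21670759 0.02825228] [-0.5 -0.4 -0.  -0.2  0.8  0.  -0.2  0.6]
pallet in base -0.0203678013978119 -0.020420098331543388 -1.6261056290494045 3.244842189655559
[ 0.427 -0.361  0.02 ] 0.062 80.64509596287387
[ 0.511 -0.485  0.02 ] 0.061 76.65072677831581
[[ 0.44545151  0.04745269  0.02      ]
 [ 0.4284301  -0.03278503  0.02      ]] 0.08202328854482428
t 0.15 pos [0.2122 0.6139 0.2217] yawY 70.9 tilt [-0.    -0.001 -1.   ] q7 -0.06 F [0.4 0.5 0. ]
shift [-0.3349 -0.3328 -0.0278] turn -0.437 (tool z down)
```

```bash
cat >> h.py <<'E'
B=np.array([0.43070,0.23825,0.05663])
def b2w(x,y,b=None):
    b=B if b is None else b
    return b[0]+np.cos(b[2])*x-np.sin(b[2])*y, b[1]+np.sin(b[2])*x+np.cos(b[2])*y
def w2b(p,b=None):
    b=B if b is None else b
    d=np.atleast_2d(p)[:,:2]-b[:2];c,s=np.cos(b[2]),np.sin(b[2]);return np.c_[c*d[:,0]+s*d[:,1],-s*d[:,0]+c*d[:,1]]
E
python3 - <<'E'
from h import *
rel(*b2w(-.005,-.071),.22,93.24)
E
```

```text
t 0.15 pos [0.2122 0.6139 0.2217] yawY 70.9 tilt [-0.    -0.001 -1.   ] q7 -0.06 F [0.4 0.5 0. ]
shift [-0.3515 -0.3513  0.0023] turn -0.389 (tool z down)
```

```bash
python3 inch.py '[-0.3515, -0.3513, 0.002, -0.389, 0, -0.3515, -0.3513, 0.002, -0.389, 0, -0.3515, -0.3513, 0.002, -0.389, 0, -0.3515, -0.3513, 0.002, -0.389, 0, -0.3515, -0.3513, 0.002, -0.389, 0, -0.3515, -0.3513, 0.002, -0.389, 0, -0.3515, -0.3513, 0.002, -0.389, 0, -0.3515, -0.3513, 0.002, -0.389, 0, -0.3515, -0.3513, 0.002, -0.389, 0, -0.3515, -0.3513, 0.002, -0.389, 0, -0.3515, -0.3513, 0.002, -0.389, 0, -0.3515, -0.3513, 0.002, -0.389, 0, -0.3515, -0.3513, 0.002, -0.389, 0, -0.3515, -0.3513, 0.002, -0.389, 0, -0.3515, -0.3513, 0.002, -0.389, 0]'
python3 - <<'E'
from h import *
rel(*b2w(-.005,-.071),.04,93.24)
cv2.imwrite("pics/w1.png",ctrl.get_image("wrist")[:,:,::-1])
E
```

```text
time: 1.65
position: [0.4293, 0.1686, 0.2205]
tool_rot: [0.092, -3.14, 0.0]
ft_force: [-0.3, 0.1, -1.3]
grip_width: 0.003
grip_force: 0.0
t 1.65 pos [0.4293 0.1686 0.2205] yawY 93.4 tilt [-0. -0. -1.] q7 1.17 F [-0.3  0.1 -1.3]
shift [-0.0003 -0.0016  0.1805] turn 0.002 (tool z down)
```

View pics/w1.png

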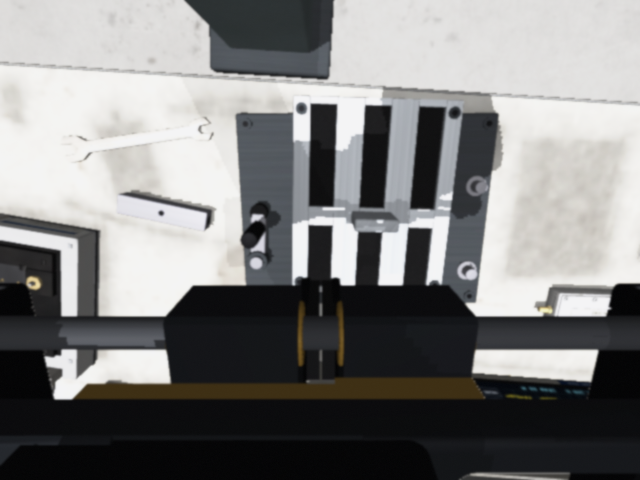

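The wrist picture shows base corners at (238,114) and (497,114), dowel tops at (477,186) and (467,270), lug top corners near (352,212) and (392,212), the clamp post at about (262,209), and the long bar from (118,203) to (212,218).

Run:
```python
from h import *
st=ctrl.get_state()
w=np.r_[px2w([[238,114],[497,114]],.012,"wrist",st),px2w([[478,187],[467,270]],.027,"wrist",st)]
m=np.array([[-105,-155],[-105,100],[-35,84],[55,84]])
print((w2b(w)*1000).round(1)); print(fit2d(m/1000,w))
print("pivot/post",w2b(px2w([[256,262]],.035,"wrist",st))*1000,w2b(px2w([[262,209]],.075,"wrist",st))*1000)
print("lug top",w2b(px2w([[352,212],[392,212],[352,225],[398,230]],.066,"wrist",st))*1000)
print("pallet corner",w2b(px2w([[293,97],[464,99]],.025,"wrist",st))*1000)
g=cv2.cvtColor(cv2.imread("pics/w1.png"),cv2.COLOR_BGR2GRAY)
print(g[205:235:2,340:408:4])
```

```text
[[-103.8 -148.5]
 [-104.5  100.5]
 [ -36.3   84.1]
 [  49.2   82.8]]
(array([0.42928548, 0.23969794, 0.05767506]), array([-2.1, -5.2, -2. ,  0.8, -0.2,  1.4,  4.2,  3. ]))
pivot/post [[  38.38457492 -133.62511126]] [[ -22.82355666 -118.97781199]]
lug top [[-18.7361654  -41.20043106]
 [-18.835761    -5.94077082]
 [ -6.99984786 -40.89451739]
 [ -2.54096692   0.32373471]]
pallet corner [[-117.79493951  -94.46607717]
 [-116.51606216   62.54879848]]
[[147 148 147 151 147  35  19  17  18  17  16  99 146 145 142 144 144]
 [196 182 146 149 146  83  77  69  66  59  58 106 146 145 141 144 144]
 [228 207 147 147 143 135 140 138 137 136 135 135 145 146 141 145 144]
 [153 151 150 117 103 103 108 113 115 122 121 123 126 143 142 145 144]
 [147 146 154  89  75  75  75  75  75  75  76  75  75 119 142 145 144]
 [148 147 146  79  75  75  75  74  72  72  74  73  73  82 138 145 144]
 [198 192 146  74  77  78  78  75  74  74  74  76  73  72 118 145 144]
 [243 239 147  74 104 113 113 106 101 116 141 104  92  88  94 144 143]
 [244 240 159  79 132 148 147 145 140 173 230 147 137 131 126 143 144]
 [244 242 210 130 135 150 151 152 147 153 189 150 147 144 143 188 192]
 [244 243 243 214 134 147 156 153 148 150 150 150 144 142 147 235 239]
 [244 243 244 233 140 153 167 165 163 167 167 163 142 140 147 238 240]
 [244 243 244 241 156 163 166 163 165 174 176 158 139 142 144 241 240]
 [244 243 244 243 204 119 123 126 124 174 187 163 149 154 161 242 240]
 [244 242 244 244 235  38  39  39  39  49  67 235 232 232 233 242 240]]
```

```bash
python3 inch.py '[0, -0.0016, 0.06, 0, 0, 0, -0.0016, 0.11, 0, 0, 0, -0.0016, 0.15, 0, 0, 0, -0.0016, 0.175, 0, 0, 0, -0.0016, 0.183, 0, 0, 0, -0.0016, 0.183, 0, 0, 0, 0.008, 0.183, 0, 0, 0, 0.012, 0.183, 0, 0, 0, 0.016, 0.183, 0, 0, 0, 0.020, 0.183, 0, 0, 0, 0.024, 0.183, 0, 0, 0, 0.024, 0.183, 0, 0]'; python3 -c "
from h import *
rel(*b2w(-.005,-.035),.037,93.24)"
```

```text
time: 2.9
position: [0.4293, 0.1899, 0.0383]
tool_rot: [-0.087, 3.14, -0.004]
ft_force: [0.0, -5.5, 6.0]
grip_width: 0.004
grip_force: 3.2
t 2.9 pos [0.4293 0.1899 0.0383] yawY 93.2 tilt [ 0.001 -0.002 -1.   ] q7 1.19 F [ 0.  -5.5  6. ]
shift [0.0009 0.0132 0.0013] turn -0.001 (tool z down)
```

```bash
python3 inch.py '[0, 0.003, 0, 0, 0, 0, 0.006, 0, 0, 0, 0, 0.009, 0, 0, 0, 0, 0.011, 0, 0, 0, 0, 0.012, 0, 0, 0, 0, 0.012, 0, 0, 0]'; python3 -c "
from h import *
rel(*b2w(-.005,-.035),.037,93.24)"
```

```text
time: 3.5
position: [0.4291, 0.2007, 0.0383]
tool_rot: [-0.086, 3.139, -0.005]
ft_force: [0.4, -8.1, 5.9]
grip_width: 0.002
grip_force: 4.5
t 3.5 pos [0.4291 0.2007 0.0383] yawY 93.1 tilt [ 0.001 -0.003 -1.   ] q7 1.16 F [ 0.4 -8.1  5.9]
shift [0.0012 0.0024 0.0013] turn -0.002 (tool z down)
```

```bash
python3 inch.py '[0, 0.002, 0, 0, 0, 0, 0.003, 0, 0, 0, 0, 0.003, 0, 0, 0]'; python3 inch.py '[0, 0.001, 0, 0, 0, 0, 0.0015, 0, 0, 0, 0, 0.0015, 0, 0, 0]'
```

```text
time: 3.8
position: [0.4289, 0.2037, 0.0384]
tool_rot: [-0.086, 3.139, -0.005]
ft_force: [0.6, -8.2, 5.9]
grip_width: 0.003
grip_force: 4.5
time: 4.1
position: [0.4289, 0.205, 0.0383]
tool_rot: [-0.085, 3.139, -0.005]
ft_force: [1.4, -8.0, 6.2]
grip_width: 0.004
grip_force: 4.7
```

```bash
python3 inch.py '[0, 0.001, 0, 0, 0, 0, 0.002, 0, 0, 0, 0, 0.002, 0, 0, 0]'; python3 inch.py '[0, 0.001, 0, 0, 0, 0, 0.0015, 0, 0, 0, 0, 0.0015, 0, 0, 0]'
```

```text
time: 4.4
position: [0.4287, 0.2071, 0.0383]
tool_rot: [-0.085, 3.139, -0.005]
ft_force: [1.6, -7.7, 6.9]
grip_width: 0.004
grip_force: 4.6
time: 4.7
position: [0.4287, 0.2085, 0.0384]
tool_rot: [-0.085, 3.139, -0.005]
ft_force: [0.2, -7.4, 6.4]
grip_width: 0.003
grip_force: 4.7
```

```bash
python3 inch.py '[0, 0.001, 0, 0, 0, 0, 0.002, 0, 0, 0, 0, 0.002, 0, 0, 0]'; python3 inch.py '[0, 0.001, 0, 0, 0, 0, 0.0015, 0, 0, 0, 0, 0.0015, 0, 0, 0]';python3 inch.py '[0, 0.001, 0, 0, 0, 0, 0.0015, 0, 0, 0, 0, 0.0015, 0, 0, 0]'
```

```text
time: 5.0
position: [0.4287, 0.21, 0.0384]
tool_rot: [-0.085, 3.14, -0.006]
ft_force: [0.7, -9.8, 6.6]
grip_width: 0.006
grip_force: 5.4
time: 5.3
position: [0.4286, 0.21, 0.0383]
tool_rot: [-0.084, 3.14, -0.009]
ft_force: [1.3, -12.0, 10.2]
grip_width: 0.004
grip_force: 7.2
time: 5.6
position: [0.4286, 0.2102, 0.0383]
tool_rot: [0.083, -3.14, 0.012]
ft_force: [0.0, -16.4, 10.6]
grip_width: 0.009
grip_force: 8.9
```

```bash
python3 inch.py '[0, -0.010, 0, 0, 0, 0, -0.010, -0.05, 0, 0, 0.035, 0, -0.055, 0, 0, 0.035, 0.03, -0.055, 0, 0, 0.035, 0.03, -0.055, 0, 0]'; python3 -c "
from h import *
rel(*b2w(-.036,0),.037,93.24)"
```

```text
time: 6.1
position: [0.3894, 0.2487, 0.0936]
tool_rot: [-0.097, 3.138, 0.006]
ft_force: [0.5, -0.5, 0.2]
grip_width: 0.003
grip_force: 0.0
t 6.1 pos [0.3894 0.2487 0.0936] yawY 93.5 tilt [ 0.002  0.004 -1.   ] q7 1.02 F [ 0.5 -0.5  0.2]
shift [-0.0045 -0.0131  0.0566] turn 0.005 (tool z down)
```

```bash
python3 inch.py '[-0.0045, -0.013, 0.02, 0, 0, -0.0045, -0.013, 0.055, 0, 0, -0.0045, -0.013, 0.055, 0, 0, -0.010, -0.013, 0.055, 0, 0, -0.016, -0.013, 0.055, 0, 0, -0.020, -0.013, 0.055, 0, 0, -0.020, -0.013, 0.055, 0, 0]'; python3 -c "
from h import *
rel(*b2w(-.000,0),.037,93.24)"
```

```text
time: 6.8
position: [0.4107, 0.2332, 0.0388]
tool_rot: [0.089, -3.138, -0.001]
ft_force: [-5.3, 0.1, 4.6]
grip_width: 0.002
grip_force: 2.8
t 6.8 pos [0.4107 0.2332 0.0388] yawY 93.2 tilt [-0.002  0.    -1.   ] q7 1.09 F [-5.3  0.1  4.6]
shift [-0.0203  0.0039  0.0017] turn -0.000 (tool z down)
```

```bash
python3 inch.py '[-0.003, 0, 0, 0, 0, -0.006, 0, 0, 0, 0, -0.009, 0, 0, 0, 0, -0.012, 0, 0, 0, 0, -0.014, 0, 0, 0, 0, -0.014, 0, 0, 0, 0]';python3 inch.py '[-0.001, 0, 0, 0, 0, -0.002, 0, 0, 0, 0, -0.002, 0, 0, 0, 0]'; python3 inch.py '[-0.001, 0, 0, 0, 0, -0.002, 0, 0, 0, 0, -0.002, 0, 0, 0, 0]'
```

```text
time: 7.4
position: [0.4238, 0.2342, 0.0387]
tool_rot: [0.09, -3.137, -0.001]
ft_force: [-7.1, 0.7, 4.9]
grip_width: 0.002
grip_force: 3.5
time: 7.7
position: [0.4253, 0.2343, 0.0386]
tool_rot: [0.09, -3.136, -0.001]
ft_force: [-8.4, -1.5, 5.7]
grip_width: 0.002
grip_force: 4.1
time: 8.0
position: [0.4274, 0.2344, 0.0386]
tool_rot: [0.09, -3.137, -0.001]
ft_force: [-7.8, 0.1, 4.9]
grip_width: 0.004
grip_force: 3.9
```

```bash
for i in 1 2; do :; done; python3 inch.py '[-0.001, 0, 0, 0, 0, -0.002, 0, 0, 0, 0, -0.002, 0, 0, 0, 0]'; python3 inch.py '[-0.001, 0, 0, 0, 0, -0.002, 0, 0, 0, 0, -0.002, 0, 0, 0, 0]'; python3 inch.py '[-0.001, 0, 0, 0, 0, -0.0015, 0, 0, 0, 0, -0.0015, 0, 0, 0, 0]'
```

```text
time: 8.3
position: [0.4284, 0.2345, 0.0386]
tool_rot: [0.09, -3.135, -0.0]
ft_force: [-10.4, -0.9, 8.3]
grip_width: 0.003
grip_force: 5.3
time: 8.6
position: [0.4284, 0.2345, 0.0385]
tool_rot: [0.091, -3.131, 0.001]
ft_force: [-15.6, -1.2, 13.3]
grip_width: 0.008
grip_force: 7.9
time: 8.9
position: [0.4284, 0.2345, 0.0385]
tool_rot: [0.091, -3.128, 0.002]
ft_force: [-20.1, -1.4, 17.2]
grip_width: 0.008
grip_force: 9.9
```

```bash
python3 inch.py '[0.006, 0, 0, 0, 0, 0.006, 0, -0.05, 0, 0, 0, -0.04, -0.055, 0, 0, 0, -0.045, -0.055, 0, 0, 0, -0.045, -0.055, 0, 0]'; python3 -c "
from h import *
rel(*b2w(.015,-.040),.037,93.24)"
```

```text
time: 9.4
position: [0.4387, 0.188, 0.0939]
tool_rot: [-0.083, 3.138, 0.002]
ft_force: [0.1, 0.8, -0.5]
grip_width: 0.007
grip_force: 0.0
t 9.4 pos [0.4387 0.188  0.0939] yawY 93.0 tilt [ 0.003  0.002 -1.   ] q7 1.18 F [ 0.1  0.8 -0.5]
shift [-0.0096  0.0105  0.057 ] turn -0.004 (tool z down)
```

```bash
python3 inch.py '[-0.0096, 0.006, 0.02, -0.004, 0, -0.0096, 0.006, 0.055, -0.004, 0, -0.0096, 0.006, 0.055, -0.004, 0, -0.0096, 0.012, 0.055, -0.004, 0, -0.0096, 0.016, 0.055, -0.004, 0, -0.0096, 0.020, 0.055, -0.004, 0, -0.0096, 0.020, 0.055, -0.004, 0]'; python3 inch.py '[0, 0.001, 0, 0, 0, 0, 0.002, 0, 0, 0, 0, 0.002, 0, 0, 0]'; python3 -c "
from h import *
rel(*b2w(.015,-.0283),.037,93.24)"
```

```text
time: 10.1
position: [0.4463, 0.2106, 0.0388]
tool_rot: [-0.096, 3.138, 0.002]
ft_force: [-0.8, -0.7, -0.4]
grip_width: 0.008
grip_force: 0.0
time: 10.4
position: [0.4459, 0.211, 0.038]
tool_rot: [-0.094, 3.14, -0.0]
ft_force: [-0.4, -2.8, 3.4]
grip_width: 0.004
grip_force: 1.4
t 10.4 pos [0.4459 0.211  0.038 ] yawY 93.4 tilt [ 0.001 -0.    -1.   ] q7 1.18 F [-0.4 -2.8  3.4]
shift [-0.0013 -0.0002  0.001 ] turn 0.003 (tool z down)
```

```bash
python3 inch.py '[0, 0.002, 0, 0, 0, 0, 0.003, 0, 0, 0, 0, 0.003, 0, 0, 0]'; python3 inch.py '[0, 0.0015, 0, 0, 0, 0, 0.003, 0, 0, 0, 0, 0.003, 0, 0, 0]';  python3 -c "
from h import *
rel(*b2w(.015,-.0283),.037,93.24)"
```

```text
time: 10.7
position: [0.4459, 0.2112, 0.0379]
tool_rot: [0.091, -3.14, 0.006]
ft_force: [-0.5, -9.6, 7.4]
grip_width: 0.005
grip_force: 5.2
time: 11.0
position: [0.4458, 0.2117, 0.0379]
tool_rot: [0.089, -3.139, 0.011]
ft_force: [-2.0, -13.7, 10.6]
grip_width: 0.004
grip_force: 8.2
t 11.0 pos [0.4458 0.2117 0.0379] yawY 93.3 tilt [-0.001 -0.007 -1.   ] q7 1.17 F [ -2.  -13.7  10.6]
shift [-0.0014 -0.0009  0.0009] turn 0.000 (tool z down)
```

```bash
python3 inch.py '[0, -0.010, 0, 0, 0, 0, -0.015, -0.05, 0, 0, 0, -0.02, -0.10, 0, 0, -0.04, -0.03, -0.14, 0, 0, -0.08, -0.04, -0.18, 0, 0, -0.08, -0.04, -0.19, 0, 0, -0.08, -0.04, -0.19, 0, 0]'
python3 - <<'E'
from h import *
rel(*b2w(.005,-.138),.1,93.24)
st=ctrl.get_state()
im=ctrl.get_image("wrist")[:,:,::-1].copy()
cv2.imwrite("pics/w2.png",im)
p=[b2w(*q) for q in np.array([[-35,84],[55,84],[-96,-78],[-96,78],[5,-138],[40,-138],[-105,-155],[-105,100]])/1000]
z=[.027,.027,.027,.027,.075,.035,.012,.012]
P=np.c_[np.array(p),z];
for u in w2px(P,"wrist",st): cv2.drawMarker(im,tuple(int(v) for v in u.round()),(0,0,255),0,10)
cv2.imwrite("pics/w2m.png",im)
E
```

```text
time: 11.7
position: [0.5305, 0.1825, 0.2306]
tool_rot: [-0.091, 3.134, 0.004]
ft_force: [0.1, 0.9, -0.9]
grip_width: 0.005
grip_force: 0.0
t 11.7 pos [0.5305 0.1825 0.2306] yawY 93.3 tilt [ 0.006  0.003 -1.   ] q7 1.29 F [ 0.1  0.9 -0.9]
shift [ 0.0924 -0.0769  0.1299] turn 0.002 (tool z down)
```

View pics/w2m.png

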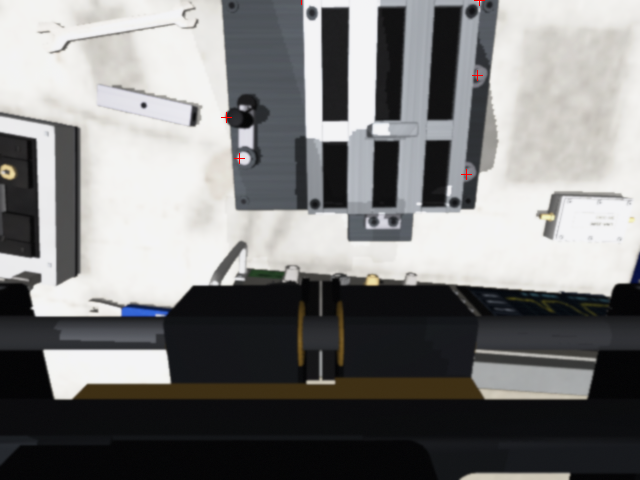

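The marked picture shows the pallet against both dowels, (477,75) and (466,174), and against the stop at about (380,212). The clamp post top is near (235,118) and the pivot at (246,157).

Run:
```python
from h import *
st=ctrl.get_state()
print(w2b(px2w([[232,118],[236,118],[240,118]],.075,"wrist",st))*1000)
rel(*b2w(.005,-.136),.10,93.24)
rel(*b2w(.005,-.136),.046,93.24)
```

```text
[[   2.83159521 -132.93502699]
 [   2.817629   -129.65644352]
 [   2.80366237 -126.37775955]]
t 11.75 pos [0.5282 0.1827 0.2282] yawY 93.4 tilt [ 0.002  0.002 -1.   ] q7 1.29 F [0.4 1.2 0. ]
shift [ 0.0896 -0.075   0.128 ] turn 0.003 (tool z down)
t 11.75 pos [0.5282 0.1827 0.2282] yawY 93.4 tilt [ 0.002  0.002 -1.   ] q7 1.29 F [0.4 1.2 0. ]
shift [ 0.0897 -0.0751  0.182 ] turn 0.003 (tool z down)
```

```bash
python3 inch.py '[0.04, -0.03, 0.03, 0.003, 0.5, 0.08, -0.06, 0.05, 0.003, 0.5, 0.0896, -0.073, 0.09, 0.003, 0.5, 0.0896, -0.073, 0.10, 0.003, 0.5, 0.0896, -0.073, 0.14, 0.003, 0.5, 0.0896, -0.073, 0.165, 0.003, 0.5, 0.0896, -0.073, 0.181, 0.003, 0.5, 0.0896, -0.073, 0.181, 0.003, 0.5, 0.0896, -0.073, 0.181, 0.003, 0, 0.0896, -0.073, 0.181, 0.003, 0, 0.0896, -0.073, 0.181, 0.003, 0, 0.0896, -0.073, 0.181, 0.003, 0, 0.0896, -0.073, 0.181, 0.003, 0]' 10
python3 - <<'E'
from h import *
rel(*b2w(.040,-.103),.046,93.24)
print(w2b(ctrl.get_state()["position"])*1000)
E
```

```text
time: 13.05
position: [0.4426, 0.1048, 0.0472]
tool_rot: [-0.09, 3.139, 0.002]
ft_force: [-0.4, 1.7, 4.1]
grip_width: 0.181
grip_force: 10.0
t 13.05 pos [0.4426 0.1048 0.0472] yawY 93.3 tilt [ 0.001  0.001 -1.   ] q7 1.37 F [-0.4  1.7  4.1]
shift [-0.0357  0.0309  0.0013] turn 0.001 (tool z down)
[[   4.34325194 -133.9319903 ]]
```

```bash
python3 inch.py '[-0.001, 0.004, 0, 0, 0, -0.0028, 0.0079, 0, 0, 0, -0.0046, 0.012, 0, 0, 0, -0.0068, 0.0157, 0, 0, 0, -0.0095, 0.019, 0, 0, 0, -0.0126, 0.0222, 0, 0, 0, -0.016, 0.0248, 0, 0, 0, -0.0198, 0.0271, 0, 0, 0, -0.0238, 0.0288, 0, 0, 0, -0.028, 0.030, 0, 0, 0, -0.032, 0.0306, 0, 0, 0, -0.0357, 0.0309, 0, 0, 0, -0.0375, 0.0309, 0, 0, 0, -0.0375, 0.0309, 0, 0, 0]'
python3 - <<'E'
from h import *
rel(*b2w(.040,-.103),.046,93.24)
print(w2b(ctrl.get_state()["position"])*1000)
E
```

```text
time: 14.45
position: [0.4762, 0.1399, 0.0464]
tool_rot: [0.092, -3.137, -0.005]
ft_force: [-4.6, 7.2, 0.9]
grip_width: 0.182
grip_force: 10.0
t 14.45 pos [0.4762 0.1399 0.0464] yawY 93.3 tilt [-0.003  0.003 -1.   ] q7 1.36 F [-4.6  7.2  0.9]
shift [-0.0001 -0.0022  0.0004] turn 0.002 (tool z down)
[[  39.90162076 -100.77795656]]
```

```bash
python3 inch.py '[-0.002, 0.0, 0, 0, 0, -0.003, 0.001, 0, 0, 0, -0.003, 0.001, 0, 0, 0]'
python3 - <<'E'
from h import *
print(w2b(ctrl.get_state()["position"])*1000)
E
python3 inch.py '[0.001, 0.001, 0, 0, 0.45, 0.001, 0.001, 0, 0, 0.45, 0.001, 0.001, -0.03, 0, 0.45, 0.001, 0.001, -0.07, 0, 0.45, -0.04, 0.02, -0.12, 0, 0.45, -0.06, 0.05, -0.17, 0, 0.45, -0.06, 0.05, -0.18, 0, 0.45, -0.06, 0.05, -0.18, 0, 0.45]'
python3 - <<'E'
from h import *
rel(*b2w(.06,-.06),.23,93.24)
im=ctrl.get_image("wrist")[:,:,::-1]
cv2.imwrite("pics/w3.png",im)
E
```

```text
time: 14.75
position: [0.4791, 0.1406, 0.0463]
tool_rot: [0.092, -3.137, -0.004]
ft_force: [-3.9, 5.1, 2.0]
grip_width: 0.179
grip_force: 10.0
[[  42.80041679 -100.24933287]]
time: 15.55
position: [0.5418, 0.1944, 0.2318]
tool_rot: [-0.093, 3.131, 0.006]
ft_force: [0.5, -0.5, -0.8]
grip_width: 0.446
grip_force: 0.0
t 15.55 pos [0.5418 0.1944 0.2318] yawY 93.4 tilt [ 0.009  0.004 -1.   ] q7 1.28 F [ 0.5 -0.5 -0.8]
shift [ 0.0485 -0.0098  0.0013] turn 0.003 (tool z down)
```

View pics/w3.png

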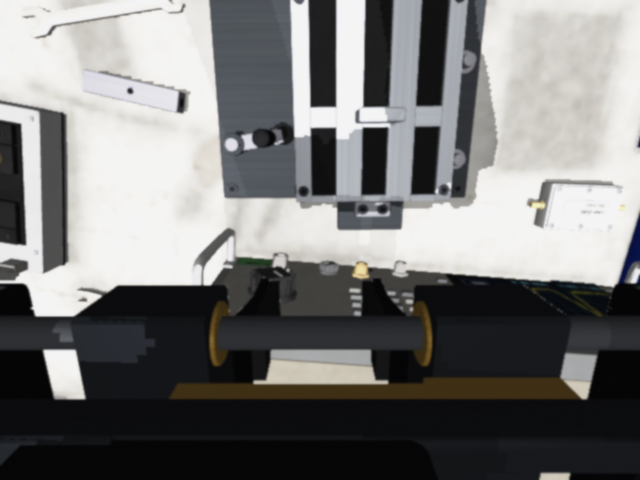

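The clamp's pivot is at (232,145) and its nose at (290,132). That is about 10° short of closed, so the post slid between the pads. I'll finish by pushing the post with the fingers shut.

Run:
```python
from h import *
st=ctrl.get_state()
a=w2b(px2w([[232,145]],.03,"wrist",st))[0]*1000;n=w2b(px2w([[289,133]],.025,"wrist",st))[0]*1000;print(a,n,w2b(px2w([[264,138]],.075,"wrist",st))*1000)
rel(*b2w(.005,-.103),.046,93.24)
```

```text
[  37.64087193 -135.70625457] [ 26.43392877 -81.385233  ] [[ 31.26776165 -98.22859211]]
t 15.6 pos [0.54   0.1925 0.2289] yawY 93.3 tilt [ 0.005  0.001 -1.   ] q7 1.28 F [-0.2 -0.9 -0.9]
shift [ 0.1025 -0.0512  0.1823] turn 0.001 (tool z down)
```

```bash
python3 inch.py '[0.04, -0.02, 0.03, 0, 0, 0.08, -0.04, 0.05, 0, 0, 0.1025, -0.0512, 0.08, 0, 0, 0.1025, -0.0512, 0.10, 0, 0, 0.1025, -0.0512, 0.14, 0, 0, 0.1025, -0.0512, 0.17, 0, 0, 0.1025, -0.0512, 0.1815, 0, 0, 0.1025, -0.0512, 0.1815, 0, 0, 0.096, -0.0512, 0.1815, 0, 0, 0.091, -0.0512, 0.1815, 0, 0, 0.088, -0.0512, 0.1815, 0, 0, 0.085, -0.0512, 0.1815, 0, 0, 0.085, -0.0512, 0.1815, 0, 0]'; python3 -c "
from h import *
print(w2b(ctrl.get_state()['position'])*1000)"; python3 inch.py '[-0.002, 0, 0, 0, 0, -0.004, 0, 0, 0, 0, -0.004, 0, 0, 0, 0]'
```

```text
time: 16.9
position: [0.4567, 0.1363, 0.0456]
tool_rot: [-0.091, 3.139, 0.001]
ft_force: [-1.2, 0.2, 0.5]
grip_width: 0.009
grip_force: 0.5
[[  20.15266427 -103.28271499]]
time: 17.2
position: [0.458, 0.136, 0.0449]
tool_rot: [0.09, -3.136, 0.0]
ft_force: [-6.6, 1.5, 6.8]
grip_width: 0.008
grip_force: 3.8
```

```bash
python3 inch.py '[-0.002, 0, 0, 0, 0, -0.003, 0, 0, 0, 0, -0.003, 0, 0, 0, 0]'; python3 inch.py '[0.008, 0, 0, 0, 0, 0.008, 0, -0.05, 0, 0, 0.008, 0, -0.10, 0, 0, -0.03, 0.02, -0.14, 0, 0, -0.07, 0.05, -0.18, 0, 0, -0.08, 0.05, -0.18, 0, 0, -0.08, 0.05, -0.18, 0, 0]'
python3 - <<'E'
from h import *
st=ctrl.get_state()
im=ctrl.get_image("wrist")[:,:,::-1].copy()
P=[(*b2w(.040,-.138),.03),(*b2w(.040,-.103),.075),(*b2w(.040,-.079),.025),(*b2w(.055,.084),.027),(*b2w(-.035,.084),.027),(*b2w(.096,.078),.02),(*b2w(.096,-.078),.02)]
for u in w2px(P,"wrist",st): cv2.drawMarker(im,tuple(int(v) for v in u.round()),(0,0,255),1,8)
cv2.imwrite("pics/w4.png",cv2.resize(im[:300,60:500],None,fx=1.7,fy=1.7))
E
```

```text
time: 17.5
position: [0.4583, 0.1362, 0.0445]
tool_rot: [0.091, -3.13, 0.001]
ft_force: [-14.0, 2.1, 11.8]
grip_width: 0.008
grip_force: 7.1
time: 18.2
position: [0.5442, 0.1921, 0.2275]
tool_rot: [-0.091, 3.133, 0.002]
ft_force: [-0.4, 0.1, -0.6]
grip_width: 0.006
grip_force: 0.0
```

View pics/w4.png

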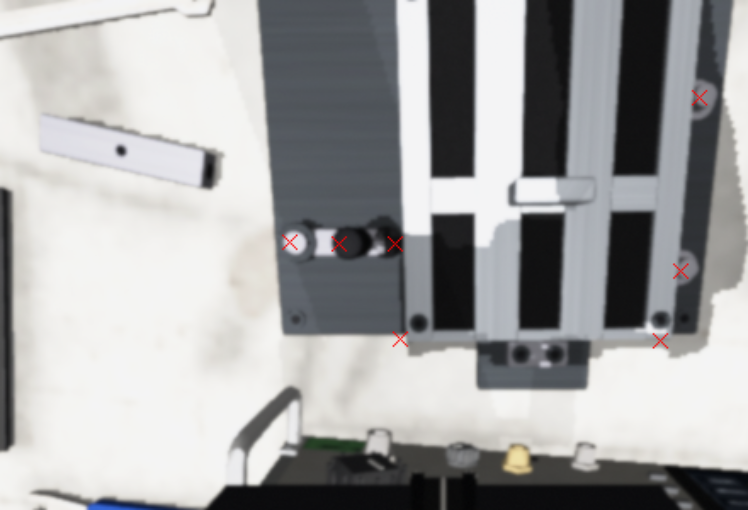

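The clamp now points square at the pallet: pivot (295,241), post (350,242), nose (390,243). The pallet is against the dowels and the stop. The markers lie about 1–2 mm to the -y side of the features, so I'm shifting the base estimate by that much. Next is the long bar.

```bash
sed -i 's/^B=.*/B=np.array([0.4295,0.2400,0.0570])/' h.py
python3 - <<'E'
from h import *
st=ctrl.get_state()
q=np.array([[40,115],[213,150],[205,187],[40,152]])/1.7+[60,0]
w=px2w(q,.02,"wrist",st);print(w.round(4),w.mean(0))
rel(*w.mean(0)[:2],.13,168)
E
python3 inch.py '[0, -0.04, 0, -0.15, 1, 0, -0.08, 0, -0.3, 1, 0, -0.1, 0, -0.3, 1]'; python3 -c "
from h import *
rel(.44,.005,.13,168)"
```

```text
[[ 0.4164 -0.0356  0.02  ]
 [ 0.4286  0.0576  0.02  ]
 [ 0.4482  0.0523  0.02  ]
 [ 0.4352 -0.0378  0.02  ]] [0.43210093 0.00910542 0.02      ]
t 18.25 pos [0.5419 0.1905 0.2257] yawY 93.3 tilt [ 0.003 -0.001 -1.   ] q7 1.29 F [-0.4 -0.5  0.2]
shift [ 0.1202 -0.1748  0.0955] turn -1.304 (tool z down)
time: 18.55
position: [0.5448, 0.0848, 0.224]
tool_rot: [0.555, -3.091, 0.004]
ft_force: [0.0, -0.6, -0.4]
grip_width: 0.196
grip_force: 0.0
t 18.55 pos [0.5448 0.0848 0.224 ] yawY 110.4 tilt [-0.001 -0.003 -1.   ] q7 1.76 F [ 0.  -0.6 -0.4]
shift [ 0.1258 -0.0381  0.0944] turn -1.006 (tool z down)
```

```bash
python3 inch.py '[0.04, -0.01, 0.02, 0.15, 1, 0.08, -0.02, 0.04, 0.3, 1, 0.126, -0.038, 0.06, 0.45, 1, 0.126, -0.038, 0.09, 0.6, 1, 0.126, -0.038, 0.094, 0.75, 1, 0.126, -0.038, 0.094, 0.9, 1, 0.126, -0.038, 0.094, 1.05, 1, 0.126, -0.038, 0.094, 1.2, 1, 0.126, -0.038, 0.094, 1.35, 1, 0.126, -0.038, 0.094, 1.5, 1, 0.126, -0.038, 0.094, 1.65, 1, 0.126, -0.038, 0.094, 1.8, 1, 0.126, -0.038, 0.094, 1.95, 1, 0.126, -0.038, 0.094, 2.1, 1, 0.126, -0.038, 0.094, 2.1, 1, 0.126, -0.038, 0.094, 2.1, 1]'
cat >> h.py <<'E'
def bar(name, z=.02, roi=None, save=None, near=None):
    """find light bar top faces in wrist view: threshold + minAreaRect candidates of bar-like size"""
    st=ctrl.get_state();im=ctrl.get_image("wrist");cv2.imwrite(f"pics/{name}.png",im[:,:,::-1]);return st,im
E
python3 - <<'E'
from h import *
rel(.435,.008,.008,-10)
bar("w5")
E
```

```text
time: 20.15
position: [0.44, 0.0103, 0.1304]
tool_rot: [-2.401, -2.026, 0.001]
ft_force: [0.1, -0.5, -1.1]
grip_width: 0.998
grip_force: 0.0
t 20.15 pos [0.44   0.0103 0.1304] yawY -9.7 tilt [-0.001 -0.    -1.   ] q7 -0.28 F [ 0.1 -0.5 -1.1]
shift [-0.0031 -0.0044  0.1224] turn 0.005 (tool z down)
```

View pics/w5.png

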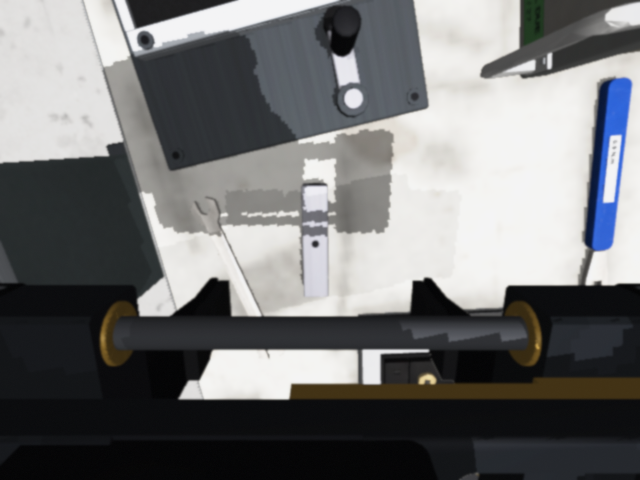

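The long bar's top face runs from (302,184) to (327,297), with its hole at (315,244), and is parallel to the tool's x axis.

Run:
```python
from h import *
st=ctrl.get_state()
w=px2w([[315,244],[303,185],[327,185],[304,297],[328,297]],.02,"wrist",st);print(w.round(4),w[1:].mean(0))
d=(w[1]+w[2]-w[3]-w[4])/2;a=np.degrees(np.arctan2(d[1],d[0]));print(a,np.linalg.norm(d))
c=(w[0]+w[1:].mean(0))/2
rel(c[0],c[1],.008,a-90)
```

```text
[[ 0.4351  0.0078  0.02  ]
 [ 0.4341  0.0542  0.02  ]
 [ 0.4518  0.0512  0.02  ]
 [ 0.4187 -0.0347  0.02  ]
 [ 0.4379 -0.038   0.02  ]] [0.43561719 0.00818747 0.02      ]
80.6488672793691 0.09030130910098452
t 20.2 pos [0.4403 0.0105 0.1306] yawY -9.7 tilt [-0.001 -0.    -1.   ] q7 -0.28 F [-0.3  0.2  0. ]
shift [-0.0033 -0.0043  0.1226] turn -0.006 (tool z down)
```

```bash
python3 inch.py '[-0.0033, -0.0043, 0.04, -0.006, 0.55, -0.0033, -0.0043, 0.08, -0.006, 0.55, -0.0033, -0.0043, 0.105, -0.006, 0.55, -0.0033, -0.0043, 0.118, -0.006, 0.55, -0.0033, -0.0043, 0.1225, -0.006, 0.55, -0.0033, -0.0043, 0.1225, -0.006, 0.55, -0.0033, -0.0043, 0.1225, -0.006, 0, -0.0033, -0.0043, 0.1225, -0.006, 0, -0.0033, -0.0043, 0.1225, -0.006, 0, -0.0033, -0.0043, 0.1225, -0.006, 0, -0.0033, -0.0043, 0.1225, -0.006, 0]' 40; python3 -c "
from h import *
rel(*b2w(-.042,.0),.10,93.27)"
```

```text
time: 21.3
position: [0.4364, 0.0086, 0.0089]
tool_rot: [2.398, 2.03, 0.001]
ft_force: [-1.3, 0.5, 2.7]
grip_width: 0.226
grip_force: 40.0
t 21.3 pos [0.4364 0.0086 0.0089] yawY -9.5 tilt [ 0.  0. -1.] q7 -0.2 F [-1.3  0.5  2.7]
shift [ 0.2178 -0.0859 -0.091 ] turn 1.348 (tool z down)
```

```bash
python3 inch.py '[0, 0, -0.05, 0, 0, 0, 0, -0.10, 0, 0, 0.03, -0.01, -0.11, 0.15, 0, 0.06, -0.02, -0.11, 0.3, 0, 0.09, -0.035, -0.11, 0.45, 0, 0.12, -0.05, -0.11, 0.6, 0, 0.15, -0.06, -0.11, 0.75, 0, 0.18, -0.07, -0.11, 0.9, 0, 0.2178, -0.0859, -0.11, 1.05, 0, 0.2178, -0.0859, -0.11, 1.2, 0, 0.2178, -0.0859, -0.11, 1.348, 0, 0.2178, -0.0859, -0.11, 1.348, 0, 0.2178, -0.0859, -0.10, 1.348, 0, 0.2178, -0.0859, -0.07, 1.348, 0, 0.2178, -0.0859, -0.055, 1.348, 0, 0.2178, -0.0859, -0.055, 1.348, 0]'
python3 - <<'E'
from h import *
rel(*b2w(-.042,.0),.031,93.27)
bar("w6")
E
```

```text
time: 22.9
position: [0.3855, 0.2356, 0.0608]
tool_rot: [3.137, 0.092, -0.007]
ft_force: [-0.7, 0.1, -1.8]
grip_width: 0.222
grip_force: 40.0
t 22.9 pos [0.3855 0.2356 0.0608] yawY -86.6 tilt [-0.005 -0.003 -1.   ] q7 -2.12 F [-0.7  0.1 -1.8]
shift [ 0.0024 -0.0019  0.0297] turn 0.001 (tool z down)
```

View pics/w6.png

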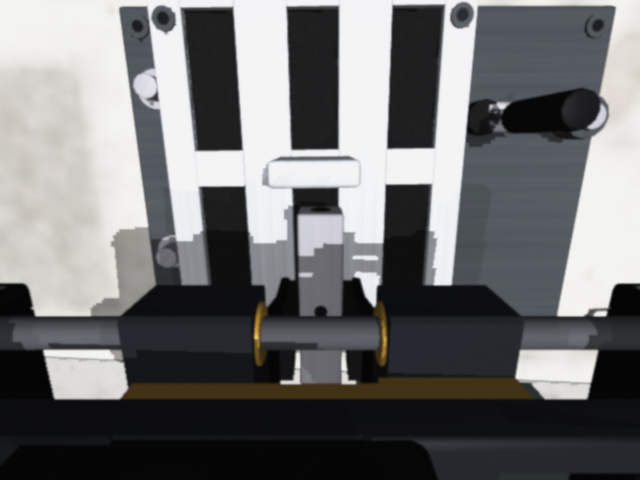

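The bar is held squarely with its hole at (320,312), and the lug is at (314,172). The short nests show rims at row 8, columns 183–236, 289–338 and 389–441, and at row 150. I'll use those to refine the pallet pose in this frame.

Run:
```python
from h import *
st=ctrl.get_state()
im=cv2.imread("pics/w6.png",0).astype(int)
pts=[];m=[]
for row,x in((20,None),(60,None),(120,None)):
    g=im[row-2:row+3].mean(0);d=np.diff(g)
    e=[];
    for lo,hi,s,y in((175,200,-1,62.5),(225,250,1,37.5),(280,298,-1,12.5),(330,348,1,-12.5),(380,400,-1,-37.5),(425,445,1,-62.5)):
        seg=s*d[lo:hi];i=seg.argmax();e.append(lo+i+.5);pts.append((lo+i+.5,row));m.append(y)
    print(row,e)
w=w2b(px2w(pts,.027,"wrist",st))*1000
w0=w2b(px2w(pts,.022,"wrist",st))*1000
print((w[:,1]-m).reshape(3,6).round(1),(w0[:,1]-m).reshape(3,6).round(1))
# x edges: near end row of short nest columns (x=24) and far end (x=90)
for c in (215,315,412):
    g=im[:,c-3:c+4].mean(1);d=np.diff(g);print(c,[(r,round(w2b(px2w([[c,r+.5]],.027,"wrist",st))[0,0]*1000,1)) for r in (np.abs(d[:20]).argmax(),140+np.abs(d[140:165]).argmax(),175+np.abs(d[175:200]).argmax())])
# bar top edges
print("tcp base",w2b(st["position"])*1000)
for row in(225,250): 
    g=im[row-1:row+2].mean(0);print(row,g[285:355:3].round())
```

```text
20 [np.float64(181.5), np.float64(233.5), np.float64(286.5), np.float64(338.5), np.float64(391.5), np.float64(443.5)]
60 [np.float64(185.5), np.float64(236.5), np.float64(288.5), np.float64(338.5), np.float64(390.5), np.float64(440.5)]
120 [np.float64(191.5), np.float64(240.5), np.float64(290.5), np.float64(338.5), np.float64(387.5), np.float64(436.5)]
[[3.6 3.7 3.2 3.3 2.8 2.8]
 [3.4 3.3 2.6 3.  2.3 2.7]
 [3.  2.9 2.2 2.5 2.4 2.2]] [[5.3 4.7 3.6 3.  1.9 1.3]
 [5.1 4.3 3.  2.8 1.5 1.2]
 [4.7 3.9 2.6 2.3 1.5 0.6]]
215 [(np.int64(6), np.float64(91.3)), (np.int64(150), np.float64(24.8)), (np.int64(186), np.float64(6.0))]
315 [(np.int64(5), np.float64(91.8)), (np.int64(148), np.float64(26.0)), (np.int64(187), np.float64(5.6))]
412 [(np.int64(4), np.float64(92.4)), (np.int64(147), np.float64(26.6)), (np.int64(184), np.float64(7.3))]
tcp base [[-43.07472019  -1.09580184]]
225 [236. 151. 138.  41. 103. 205. 209. 208. 208. 209. 211. 211. 209. 209.
 209. 207. 208. 209. 208. 185. 236. 240. 243. 242.]
250 [138. 143. 142.  71.  76. 199. 208. 207. 206. 201. 116. 111. 110. 108.
 107. 105. 106. 106. 104.  93. 136. 137. 143. 139.]
```

Run:
```python
from h import *
st=ctrl.get_state()
im=cv2.imread("pics/w6.png",0).astype(int)
for row in(218,225,240,250,265):
    g=im[row-1:row+2].mean(0);d=np.diff(g);l=293+d[293:304].argmax()+.5;r=335+np.abs(d[335:350]).argmax()+.5
    w=w2b(px2w([[l,row],[r,row]],.072,"wrist",st))*1000;print(row,l,r,w.round(1).tolist(),w[:,1].mean().round(2))
g=im[195:225,310:330].mean(1);print(g.round())
for row in (205,208,213):print(row,w2b(px2w([[320,row]],.072,"wrist",st))*1000,w2b(px2w([[320,row]],.052,"wrist",st))*1000)
print("hole",w2b(px2w([[320,312]],.072,"wrist",st))*1000)
```

```text
218 296.5 343.5 [[-1.8, 9.5], [-1.7, -10.5]] -0.5
225 297.5 343.5 [[-4.8, 9.1], [-4.8, -10.6]] -0.72
240 297.5 341.5 [[-11.5, 9.2], [-11.4, -9.8]] -0.3
250 297.5 343.5 [[-16.0, 9.3], [-16.0, -10.8]] -0.74
265 297.5 343.5 [[-22.9, 9.4], [-22.9, -10.9]] -0.76
[ 28.  28.  28.  28.  28.  28.  26.  22.  18.  18.  22.  30.  32.  24.
  17.  26.  45.  66.  93. 135. 173. 196. 207. 210. 210. 210. 210. 210.
 210. 209.]
205 [[ 3.86117419 -0.48377816]] [[ 0.39126178 -0.50857025]]
208 [[ 2.5802156  -0.48640304]] [[-1.05792618 -0.51153985]]
213 [[ 0.43239993 -0.49080423]] [[-3.48781629 -0.51651906]]
hole [[-45.70018526  -0.58533677]]
```

```bash
sed -i 's/^B=.*/B=np.array([0.4295,0.2412,0.0600])/' h.py
python3 - <<'E'
from h import *
rel(*b2w(-.040,.0),.033,93.44)
E
```

```text
t 22.95 pos [0.3866 0.2365 0.0623] yawY -86.7 tilt [-0.002 -0.002 -1.   ] q7 -2.12 F [ 1.   0.5 -1. ]
shift [ 0.0032 -0.0022  0.0293] turn -0.002 (tool z down)
```

```bash
python3 inch.py '[0.0032, -0.0022, 0, -0.002, 0, 0.0032, -0.0022, 0.015, -0.002, 0, 0.0032, -0.0022, 0.022, -0.002, 0, 0.0032, -0.0022, 0.025, -0.002, 0, 0.0032, -0.0022, 0.025, -0.002, 0]'
python3 - <<'E'
from h import *
rel(*b2w(-.040,.0),.031,93.44)
E
python3 inch.py '[0, 0, 0.001, 0, 0, 0, 0, 0.002, 0, 0, 0, 0, 0.003, 0, 0, 0, 0, 0.004, 0, 0, 0, 0, 0.004, 0, 0]'
python3 - <<'E'
from h import *
rel(*b2w(-.040,.0),.031,93.44)
E
```

```text
time: 23.45
position: [0.3906, 0.2399, 0.0387]
tool_rot: [-3.14, -0.093, -0.0]
ft_force: [-0.6, 0.9, -0.5]
grip_width: 0.222
grip_force: 40.0
t 23.45 pos [0.3906 0.2399 0.0387] yawY -86.6 tilt [ 0.  0. -1.] q7 -2.11 F [-0.6  0.9 -0.5]
shift [-0.0011  0.001   0.0077] turn -0.001 (tool z down)
time: 23.95
position: [0.3905, 0.2398, 0.0345]
tool_rot: [-3.14, -0.092, 0.0]
ft_force: [-0.2, 0.7, -1.5]
grip_width: 0.229
grip_force: 40.0
t 23.95 pos [0.3905 0.2398 0.0345] yawY -86.6 tilt [-0.  0. -1.] q7 -2.11 F [-0.2  0.7 -1.5]
shift [-0.001   0.001   0.0035] turn -0.001 (tool z down)
```

```bash
python3 inch.py '[-0.001, 0.001, 0.001, 0, 0, -0.001, 0.001, 0.002, 0, 0, -0.001, 0.001, 0.003, 0, 0, -0.001, 0.001, 0.003, 0, 0]'; python3 inch.py '[0, 0, 0.001, 0, 0, 0, 0, 0.001, 0, 0]'
```

```text
time: 24.35
position: [0.3895, 0.2387, 0.0314]
tool_rot: [3.14, 0.092, -0.0]
ft_force: [-0.1, -0.1, 0.1]
grip_width: 0.228
grip_force: 40.0
time: 24.55
position: [0.3897, 0.2389, 0.0309]
tool_rot: [-3.14, -0.092, -0.0]
ft_force: [-0.8, -0.6, 3.3]
grip_width: 0.226
grip_force: 40.0
```

```bash
python3 inch.py '[0, 0, 0, 0, 0.38, 0, 0, 0, 0, 0.38, 0, 0, 0, 0, 0.38, 0, 0, -0.03, 0, 0.38, 0, 0, -0.08, 0, 0.38, 0, 0, -0.13, 0, 0.38, 0, 0, -0.16, 0, 0.38, 0, 0, -0.19, 0, 0.38, 0, 0, -0.19, 0, 0.38]'
python3 - <<'E'
from h import *
bar("w7")
im=cv2.imread("pics/w7.png",0).astype(int);st=ctrl.get_state()
bw=w2px([(*b2w(-.042+a,b),.042) for a,b in((0,0),(.045,0),(-.045,0),(0,.01),(0,-.01))],"wrist",st);print(bw.round())
rel(.46,-.05,.22,-50)
rel(.427,-.361,.14,-9.4)
E
```

```text
time: 25.45
position: [0.3919, 0.2404, 0.2251]
tool_rot: [-3.135, -0.092, -0.011]
ft_force: [-0.5, -0.1, 0.5]
grip_width: 0.383
grip_force: 0.0
[[322. 224.]
 [322. 177.]
 [322. 268.]
 [312. 224.]
 [332. 224.]]
t 25.5 pos [0.3908 0.2396 0.2227] yawY -86.6 tilt [ 0.004  0.003 -1.   ] q7 -2.13 F [-0.8 -0.4 -1.1]
shift [0.0521 0.2932 0.0021] turn -0.639 (tool z down)
t 25.5 pos [0.3908 0.2396 0.2227] yawY -86.6 tilt [ 0.004  0.003 -1.   ] q7 -2.13 F [-0.8 -0.4 -1.1]
shift [5.000e-04 6.019e-01 8.110e-02] turn -1.348 (tool z down)
```

```bash
python3 inch.py '[0.02, 0.04, 0, -0.1, 0.9, 0.03, 0.08, 0, -0.2, 0.9, 0.045, 0.125, 0, -0.3, 0.9, 0.06, 0.17, 0, -0.4, 0.9, 0.065, 0.215, 0, -0.5, 0.9, 0.065, 0.26, 0, -0.6, 0.9, 0.065, 0.31, 0, -0.7, 0.9, 0.06, 0.36, 0, -0.8, 0.9, 0.05, 0.41, 0, -0.9, 0.9, 0.04, 0.45, 0, -1.0, 0.9, 0.02, 0.5, 0, -1.1, 0.9, 0.01, 0.55, 0, -1.2, 0.9, 0, 0.6, 0, -1.348, 0.9, 0, 0.602, 0, -1.348, 0.9, 0, 0.602, 0.04, -1.348, 0.9, 0, 0.602, 0.08, -1.348, 0.9, 0, 0.602, 0.08, -1.348, 0.9, 0, 0.602, 0.08, -1.348, 0.9]'
python3 - <<'E'
from h import *
rel(.427,-.361,.14,-9.4)
bar("w8")
a=cv2.imread("pics/w7.png")[100:400,170:480];b=cv2.imread("pics/w8.png")[60:360,170:520]
cv2.imwrite("pics/cmp.png",np.hstack([a,b]))
E
```

```text
time: 27.3
position: [0.4243, -0.3618, 0.1399]
tool_rot: [-2.394, -2.03, 0.002]
ft_force: [0.7, -0.5, 0.5]
grip_width: 0.897
grip_force: 0.0
t 27.3 pos [ 0.4243 -0.3618  0.1399] yawY -9.4 tilt [-0.003  0.001 -1.   ] q7 0.65 F [ 0.7 -0.5  0.5]
shift [ 0.0012  0.0026 -0.0001] turn -0.000 (tool z down)
```

View pics/cmp.png

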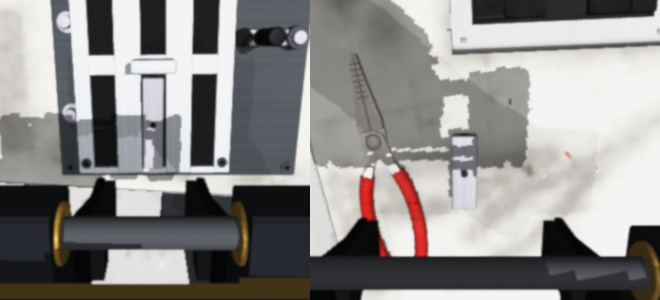

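On the left, the long bar lies in the middle long nest. On the right, the short bar's hole is at full-picture pixel (324,233), its top face spans about columns 312–337 and rows 194–268, and the pliers' handle is about 45 mm to the left. I'll grasp it with a narrow opening.

Run:
```python
from h import *
st=ctrl.get_state()
im=cv2.imread("pics/w8.png",0).astype(int)
for row in(205,215,245,255,263):
    d=np.diff(im[row-1:row+2].mean(0));l=305+d[305:320].argmax()+.5;r=330+np.abs(d[330:345]).argmax()+.5;print(row,l,r)
w=px2w([[324,233],[311.5,195],[337,195],[312,268],[337,268]],.02,"wrist",st);print(w.round(4),w[1:].mean(0))
d=(w[1]+w[2]-w[3]-w[4])/2;a=np.degrees(np.arctan2(d[1],d[0]));print(a,np.linalg.norm(d))
rel(w[0][0],w[0][1],.008,-9.4)
```

```text
205 316.5 332.5
215 312.5 332.5
245 312.5 335.5
255 312.5 335.5
263 312.5 334.5
[[ 0.4283 -0.3605  0.02  ]
 [ 0.4235 -0.3287  0.02  ]
 [ 0.4431 -0.332   0.02  ]
 [ 0.4138 -0.3882  0.02  ]
 [ 0.4341 -0.3915  0.02  ]] [ 0.42862219 -0.36010242  0.02      ]
81.03648620843529 0.06025284583515874
t 27.35 pos [ 0.4253 -0.3625  0.1414] yawY -9.4 tilt [ 0.    -0.001 -1.   ] q7 0.65 F [ 0.3 -0.4  0.5]
shift [0.0026 0.0026 0.1334] turn 0.000 (tool z down)
```

```bash
python3 inch.py '[0.0015, 0.0022, 0.04, 0, 0.42, 0.0015, 0.0022, 0.08, 0, 0.42, 0.0015, 0.0022, 0.11, 0, 0.42, 0.0015, 0.0022, 0.12, 0, 0.42, 0.0015, 0.0022, 0.128, 0, 0.42, 0.0015, 0.0022, 0.1325, 0, 0.42, 0.0015, 0.0022, 0.1325, 0, 0.42, 0.0015, 0.0022, 0.1325, 0, 0, 0.0015, 0.0022, 0.1325, 0, 0, 0.0015, 0.0022, 0.1325, 0, 0, 0.0015, 0.0022, 0.1325, 0, 0]' 40; python3 inch.py '[0, 0, -0.04, 0, 0, 0, 0, -0.09, 0, 0, 0, 0, -0.14, 0, 0, 0, 0, -0.19, 0, 0, 0, 0, -0.22, 0, 0, 0, 0, -0.22, 0, 0]'; python3 -c "
from h import *
rel(.47,-.08,.23,-50)
rel(*b2w(.0575,.05),.10,93.44)"
```

```text
time: 28.45
position: [0.4278, -0.3612, 0.0086]
tool_rot: [2.395, 2.032, 0.001]
ft_force: [0.0, 0.3, 3.4]
grip_width: 0.225
grip_force: 40.0
time: 29.05
position: [0.4294, -0.363, 0.233]
tool_rot: [2.39, 2.027, 0.006]
ft_force: [0.0, 0.3, -0.6]
grip_width: 0.229
grip_force: 40.0
t 29.05 pos [ 0.4294 -0.363   0.233 ] yawY -9.4 tilt [ 0.008 -0.004 -1.   ] q7 0.6 F [ 0.   0.3 -0.6]
shift [ 0.2859 -0.0062  0.0023] turn 0.709 (tool z down)
t 29.05 pos [ 0.4294 -0.363   0.233 ] yawY -9.4 tilt [ 0.008 -0.004 -1.   ] q7 0.6 F [ 0.   0.3 -0.6]
shift [ 0.658  -0.0548  0.131 ] turn 1.347 (tool z down)
```

```bash
python3 inch.py '[0.05, -0.004, 0, 0.1, 0, 0.1, -0.007, 0, 0.2, 0, 0.15, -0.011, 0, 0.3, 0, 0.2, -0.014, 0, 0.4, 0, 0.25, -0.018, 0, 0.5, 0, 0.3, -0.022, 0, 0.6, 0, 0.35, -0.025, 0, 0.7, 0, 0.4, -0.029, 0, 0.8, 0, 0.45, -0.033, 0, 0.9, 0, 0.5, -0.036, 0, 1.0, 0, 0.55, -0.04, 0, 1.1, 0, 0.609, -0.044, 0, 1.25, 0, 0.609, -0.044, 0.05, 1.347, 0, 0.609, -0.044, 0.1, 1.347, 0, 0.609, -0.044, 0.13, 1.347, 0, 0.609, -0.044, 0.13, 1.347, 0, 0.609, -0.044, 0.13, 1.347, 0]'
python3 - <<'E'
from h import *
rel(*b2w(.0575,.0),.06,93.44)
E
```

```text
time: 30.75
position: [0.4831, 0.2465, 0.0977]
tool_rot: [3.139, 0.093, -0.002]
ft_force: [0.5, -0.8, -0.3]
grip_width: 0.223
grip_force: 40.0
t 30.75 pos [0.4831 0.2465 0.0977] yawY -86.6 tilt [-0.001 -0.001 -1.   ] q7 -2.0 F [ 0.5 -0.8 -0.3]
shift [0.0038 0.002  0.0377] turn -0.001 (tool z down)
```

```bash
python3 inch.py '[0.0038, 0.002, 0.02, 0, 0, 0.0038, 0.002, 0.037, 0, 0, 0.0038, 0.002, 0.037, 0, 0]'
cat >> h.py <<'E'
def held(name,half):
    st,im=bar(name);g=cv2.cvtColor(im,cv2.COLOR_RGB2GRAY).astype(int);z=st["position"][2]+.011
    tb=w2b(st["position"])[0]*1000
    ax=R.from_rotvec(st["tool_rot"]).as_matrix()[:,0]
    u0=w2px(st["position"]+ax*half+[0,0,.011],"wrist",st)[0].round(1)
    print("tcp base",tb.round(1),"expected end px",u0)
    r0=int(u0[1]);print("col profile",r0-14,g[r0-14:r0+20:2,312:328].mean(1).round())
    for row in(r0+12,r0+25):
        d=np.diff(g[row-1:row+2].mean(0));l=288+d[288:308].argmax()+.5;r=332+np.abs(d[332:355]).argmax()+.5
        print(row,l,r,"y",w2b(px2w([[(l+r)/2,row]],z,"wrist",st))[0,1]*1000,"x",w2b(px2w([[(l+r)/2,row]],z,"wrist",st))[0,0]*1000)
E
python3 - <<'E'
from h import *
held("w9",.030)
rel(*b2w(.0575,.0),.036,93.44)
E
```

```text
time: 31.05
position: [0.4877, 0.2449, 0.0617]
tool_rot: [-3.14, -0.093, -0.0]
ft_force: [-0.3, -0.5, -0.9]
grip_width: 0.221
grip_force: 40.0
tcp base [58.3  0.2] expected end px [321.2 244.3]
col profile 230 [ 17.  38.  39.  12.  24.  63.  97. 172. 191. 154. 137. 120. 113. 111.
 108. 106. 106.]
256 298.5 354.5 y -2.1069573924776774 x 82.98784263737468
269 300.5 343.5 y -0.15670926385296866 x 76.99217486036642
t 31.1 pos [0.4882 0.2454 0.0627] yawY -86.6 tilt [ 0.002  0.001 -1.   ] q7 -1.98 F [ 0.5 -0.6 -0.8]
shift [-0.0014  0.0007  0.0267] turn -0.001 (tool z down)
```

```bash
python3 inch.py '[-0.001, 0.0003, 0.01, 0, 0, -0.001, 0.0003, 0.02, 0, 0, -0.001, 0.0003, 0.024, 0, 0, -0.001, 0.0003, 0.026, 0, 0, -0.001, 0.0003, 0.026, 0, 0]'; python3 inch.py '[0, 0, 0.001, 0, 0, 0, 0, 0.002, 0, 0, 0, 0, 0.003, 0, 0, 0, 0, 0.003, 0, 0]'; python3 -c "
from h import *
rel(*b2w(.0575,.0),.0305,93.44)"
```

```text
time: 31.6
position: [0.4862, 0.2448, 0.0348]
tool_rot: [3.14, 0.094, -0.001]
ft_force: [-0.1, -0.2, -0.6]
grip_width: 0.223
grip_force: 40.0
time: 32.0
position: [0.4863, 0.2448, 0.032]
tool_rot: [-3.14, -0.094, 0.0]
ft_force: [-0.1, -0.2, -0.9]
grip_width: 0.222
grip_force: 40.0
t 32.0 pos [0.4863 0.2448 0.032 ] yawY -86.6 tilt [-0.  0. -1.] q7 -1.97 F [-0.1 -0.2 -0.9]
shift [0.0006 0.0002 0.0015] turn -0.000 (tool z down)
```

```bash
python3 inch.py '[0, 0, 0.001, 0, 0, 0, 0, 0.0015, 0, 0, 0, 0, 0.0015, 0, 0, 0, 0, 0.0015, 0, 0.36, 0, 0, 0.0015, 0, 0.36, 0, 0, 0.0015, 0, 0.36, 0, 0, -0.03, 0, 0.36, 0, 0, -0.08, 0, 0.36, 0, 0, -0.13, 0, 0.36, 0, 0, -0.18, 0, 0.36, 0, 0, -0.205, 0, 0.36, 0, 0, -0.205, 0, 0.36]'; python3 -c "
from h import *
bar('w10')
rel(.500,-.47,.15,-13.3)"
```

```text
time: 33.2
position: [0.4887, 0.2461, 0.2423]
tool_rot: [-3.135, -0.094, -0.013]
ft_force: [0.3, 0.4, -0.5]
grip_width: 0.362
grip_force: 0.0
t 33.25 pos [0.4874 0.2454 0.2393] yawY -86.6 tilt [ 0.004  0.003 -1.   ] q7 -2.01 F [-0.8 -0.5 -0.7]
shift [-0.0306  0.7151  0.0875] turn -1.279 (tool z down)
```

```bash
python3 inch.py '[0, 0.05, 0, -0.08, 0.9, 0, 0.1, 0, -0.16, 0.9, -0.003, 0.15, 0, -0.24, 0.9, -0.005, 0.2, 0, -0.32, 0.9, -0.008, 0.25, 0, -0.4, 0.9, -0.01, 0.3, 0, -0.48, 0.9, -0.01, 0.35, 0, -0.56, 0.9, -0.012, 0.4, 0, -0.64, 0.9, -0.014, 0.45, 0, -0.72, 0.9, -0.015, 0.5, 0, -0.8, 0.9, -0.016, 0.55, 0, -0.9, 0.9, -0.018, 0.6, 0, -1.0, 0.9, -0.02, 0.65, 0, -1.1, 0.9, -0.022, 0.7, 0, -1.2, 0.9, -0.022, 0.7305, 0.02, -1.279, 0.9, -0.022, 0.7305, 0.06, -1.279, 0.9, -0.022, 0.7305, 0.0875, -1.279, 0.9, -0.022, 0.7305, 0.0875, -1.279, 0.9, -0.022, 0.7305, 0.0875, -1.279, 0.9]'
python3 - <<'E'
from h import *
rel(.511,-.485,.008,-13.3)
bar("w11")
a=cv2.imread("pics/w10.png")[100:400,170:480];b=cv2.imread("pics/w11.png")[60:360,120:560]
cv2.imwrite("pics/cmp2.png",np.hstack([a,b]))
E
```

```text
time: 35.15
position: [0.5076, -0.4851, 0.1484]
tool_rot: [-2.462, -1.948, 0.001]
ft_force: [0.5, -0.0, 0.5]
grip_width: 0.899
grip_force: 0.0
t 35.15 pos [ 0.5076 -0.4851  0.1484] yawY -13.3 tilt [-0.002  0.001 -1.   ] q7 0.72 F [ 0.5 -0.   0.5]
shift [0.0007 0.0036 0.1403] turn 0.000 (tool z down)
```

View pics/cmp2.png

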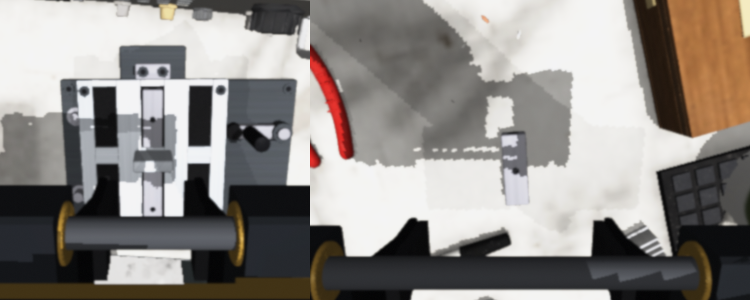

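On the left, the first short bar sits in the middle short nest. On the right, the second short bar has its hole at full-picture (325,230) and top-face corners of about (312,195), (334,193), (338,263) and (315,265), with nothing within finger reach.

Run:
```python
from h import *
st=ctrl.get_state()
w=px2w([[325,230],[312,194],[334.5,192.5],[338,263],[315,265]],.02,"wrist",st);print(w.round(4),w[1:].mean(0))
d=(w[1]+w[2]-w[3]-w[4])/2;a=np.degrees(np.arctan2(d[1],d[0]));print(a,np.linalg.norm(d))
c=(w[0]+w[1:].mean(0))/2
rel(c[0],c[1],.008,a-90)
```

```text
[[ 0.5124 -0.4839  0.02  ]
 [ 0.5089 -0.4525  0.02  ]
 [ 0.5267 -0.4555  0.02  ]
 [ 0.5166 -0.5144  0.02  ]
 [ 0.4972 -0.5116  0.02  ]] [ 0.51236535 -0.4834891   0.02      ]
79.53877490722599 0.06001132708128648
t 35.2 pos [ 0.5083 -0.4858  0.1502] yawY -13.3 tilt [ 0.    -0.001 -1.   ] q7 0.72 F [-0.5 -0.7  0.5]
shift [0.0031 0.0034 0.1422] turn -0.049 (tool z down)
```

```bash
python3 inch.py '[0.0018, 0.0034, 0.04, -0.049, 0.42, 0.0018, 0.0034, 0.09, -0.049, 0.42, 0.0018, 0.0034, 0.12, -0.049, 0.42, 0.0018, 0.0034, 0.132, -0.049, 0.42, 0.0018, 0.0034, 0.138, -0.049, 0.42, 0.0018, 0.0034, 0.1415, -0.049, 0.42, 0.0018, 0.0034, 0.1415, -0.049, 0.42, 0.0018, 0.0034, 0.1415, -0.049, 0, 0.0018, 0.0034, 0.1415, -0.049, 0, 0.0018, 0.0034, 0.1415, -0.049, 0, 0.0018, 0.0034, 0.1415, -0.049, 0]' 40; python3 inch.py '[0, 0, -0.04, 0, 0, 0, 0, -0.09, 0, 0, 0, 0, -0.14, 0, 0, 0, 0, -0.19, 0, 0, 0, 0, -0.23, 0, 0, 0, 0, -0.23, 0, 0]'; python3 -c "
from h import *
rel(*b2w(.0575,.05),.10,93.44)"
```

```text
time: 36.3
position: [0.5121, -0.485, 0.0088]
tool_rot: [2.414, 2.009, 0.001]
ft_force: [-0.2, 1.7, 2.8]
grip_width: 0.227
grip_force: 40.0
time: 36.9
position: [0.5134, -0.4875, 0.2458]
tool_rot: [2.406, 2.002, 0.003]
ft_force: [0.3, -0.4, 0.2]
grip_width: 0.225
grip_force: 40.0
t 36.9 pos [ 0.5134 -0.4875  0.2458] yawY -10.5 tilt [ 0.009 -0.008 -1.   ] q7 0.73 F [ 0.3 -0.4  0.2]
shift [ 0.7644 -0.1729  0.1394] turn 1.328 (tool z down)
```

```bash
python3 inch.py '[0.045, -0.02, 0, 0.08, 0, 0.09, -0.035, 0, 0.16, 0, 0.14, -0.05, 0, 0.25, 0, 0.19, -0.06, 0, 0.33, 0, 0.24, -0.07, 0, 0.41, 0, 0.29, -0.08, 0, 0.5, 0, 0.34, -0.09, 0, 0.58, 0, 0.39, -0.1, 0, 0.66, 0, 0.44, -0.11, 0, 0.75, 0, 0.49, -0.12, 0, 0.83, 0, 0.54, -0.13, 0, 0.91, 0, 0.58, -0.14, 0, 1.0, 0, 0.62, -0.15, 0, 1.1, 0, 0.67, -0.16, 0, 1.2, 0, 0.72, -0.168, 0, 1.3, 0, 0.7644, -0.1729, 0, 1.328, 0, 0.7644, -0.1729, 0.05, 1.328, 0, 0.7644, -0.1729, 0.10, 1.328, 0, 0.7644, -0.1729, 0.138, 1.328, 0, 0.7644, -0.1729, 0.138, 1.328, 0]'
python3 - <<'E'
from h import *
rel(*b2w(.0575,.05),.06,93.44)
E
```

```text
time: 38.9
position: [0.4761, 0.2953, 0.0934]
tool_rot: [3.133, 0.094, -0.017]
ft_force: [-1.0, -0.0, -0.9]
grip_width: 0.225
grip_force: 40.0
t 38.9 pos [0.4761 0.2953 0.0934] yawY -86.6 tilt [-0.011 -0.008 -1.   ] q7 -2.08 F [-1.  -0.  -0.9]
shift [0.0081 0.001  0.0333] turn 0.000 (tool z down)
```

```bash
python3 inch.py '[0.004, 0.001, 0.01, 0, 0, 0.004, 0.001, 0.03, 0, 0, 0.004, 0.001, 0.03, 0, 0, 0.004, 0.001, 0.03, 0, 0]'
python3 - <<'E'
from h import *
held("w12",.030)
rel(*b2w(.0575,.05),.036,93.44)
E
```

```text
time: 39.3
position: [0.4861, 0.2982, 0.0719]
tool_rot: [-3.139, -0.093, -0.003]
ft_force: [0.1, 0.2, -0.6]
grip_width: 0.224
grip_force: 40.0
tcp base [60.  53.5] expected end px [321.2 244.2]
col profile 230 [ 19.  44.  29.  11.  37.  70. 124. 158. 160. 150. 132. 130. 130. 124.
 107. 106. 106.]
256 298.5 346.5 y 52.89096102572048 x 84.61643132254052
269 299.5 346.5 y 52.65750394547144 x 78.6238805836816
t 39.35 pos [0.4863 0.2984 0.0722] yawY -86.6 tilt [ 0.003  0.002 -1.   ] q7 -2.07 F [ 0.   0.4 -0.3]
shift [-0.0027  0.0037  0.0361] turn -0.000 (tool z down)
```

```bash
python3 inch.py '[-0.0025, 0.0037, 0.01, 0, 0, -0.0025, 0.0037, 0.02, 0, 0, -0.0025, 0.0037, 0.03, 0, 0, -0.0025, 0.0037, 0.034, 0, 0, -0.0025, 0.0037, 0.034, 0, 0]'; python3 -c "
from h import *
rel(*b2w(.0575,.05),.0305,93.44)"
```

```text
time: 39.85
position: [0.4819, 0.2934, 0.0349]
tool_rot: [3.139, 0.094, -0.003]
ft_force: [0.4, 0.1, -0.4]
grip_width: 0.225
grip_force: 40.0
t 39.85 pos [0.4819 0.2934 0.0349] yawY -86.6 tilt [-0.002 -0.001 -1.   ] q7 -2.06 F [ 0.4  0.1 -0.4]
shift [ 0.0021 -0.0011  0.0044] turn -0.000 (tool z down)
```

```bash
python3 inch.py '[0.001, -0.0005, 0, 0, 0, 0.001, -0.0005, 0.001, 0, 0, 0.001, -0.0005, 0.002, 0, 0, 0.001, -0.0005, 0.003, 0, 0, 0.001, -0.0005, 0.0035, 0, 0, 0.001, -0.0005, 0.0035, 0, 0]'; python3 -c "
from h import *
rel(*b2w(.0575,.05),.0305,93.44)"
```

```text
time: 40.45
position: [0.4836, 0.2943, 0.0326]
tool_rot: [-3.14, -0.094, 0.0]
ft_force: [0.2, -0.6, -0.5]
grip_width: 0.224
grip_force: 40.0
t 40.45 pos [0.4836 0.2943 0.0326] yawY -86.6 tilt [-0.  0. -1.] q7 -2.06 F [ 0.2 -0.6 -0.5]
shift [ 0.0003 -0.0002  0.0021] turn -0.000 (tool z down)
```

```bash
python3 inch.py '[0, 0, 0.001, 0, 0, 0, 0, 0.0018, 0, 0, 0, 0, 0.0018, 0, 0, 0, 0, 0.0018, 0, 0.31, 0, 0, 0.0018, 0, 0.31, 0, 0, 0.0018, 0, 0.31, 0, 0, -0.03, 0, 0.31, 0, 0, -0.08, 0, 0.31, 0, 0, -0.13, 0, 0.31, 0, 0.03, -0.18, 0, 0.31, 0, 0.06, -0.22, 0, 0.31, 0, 0.06, -0.22, 0, 0.31, 0, 0.06, -0.22, 0, 0.31]'
python3 - <<'E'
from h import *
st,im=bar("w13")
cv2.imwrite("pics/fin.png",np.hstack([cv2.resize(im[60:360,120:520,::-1],None,fx=2,fy=2)]))
im=ctrl.get_image("top")[:,:,::-1];cv2.imwrite("pics/top9.png",im)
E
```

```text
time: 41.75
position: [0.4884, 0.2338, 0.2546]
tool_rot: [-3.138, -0.09, -0.006]
ft_force: [-0.0, 0.3, 0.3]
grip_width: 0.308
grip_force: 0.0
```

View pics/fin.png

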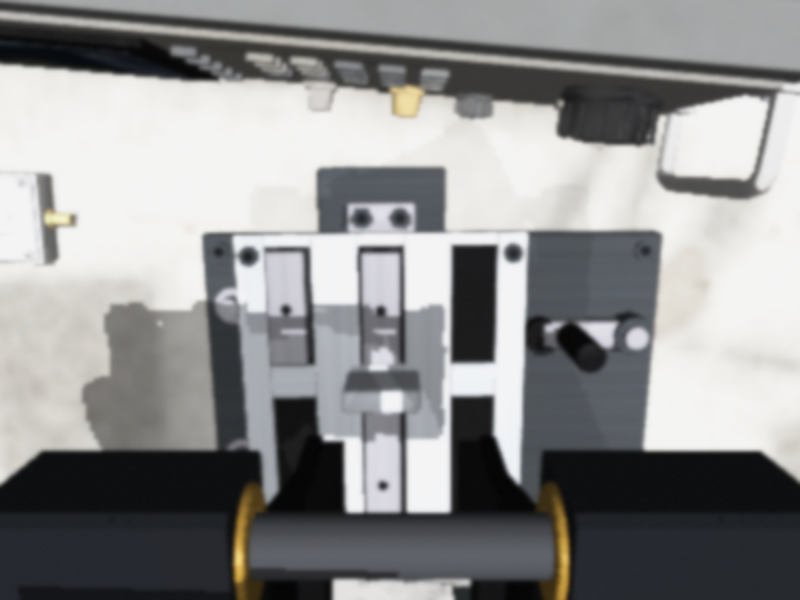

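All three bars lie in their nests, and the pallet edge is at the stop (380,232) and the dowels. I'll use the last picture to check the whole bench for any bar I missed.

```bash
python3 -c "
import cv2
im=cv2.imread('pics/top9.png');cv2.imwrite('pics/top9b.png',cv2.resize(im[70:360,60:640],None,fx=1.37,fy=1.37,interpolation=cv2.INTER_CUBIC))"
```

```text
(no output)
```

View pics/top9b.png

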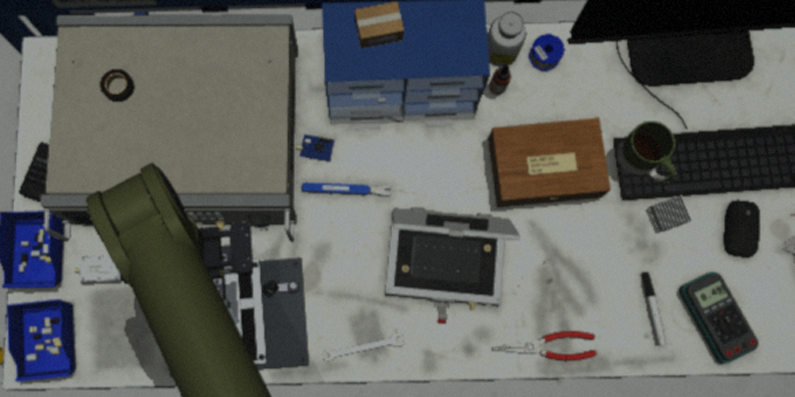

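The bench shows no bars left outside the pallet, and the bystanders are where they were. The arm is clear, so I'm handing in.

```bash
python3 -c "
from bench import ctrl
print(ctrl.close_job())"
```

```text
the job is handed in; nothing more can be done
None
```

The job is handed in (result not shown): the pallet is home against both dowels and the end stop, the clamp is fully closed, and the three bars found (one long, two short) lie flat in their nests.

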